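Ready the candle lantern

ROBOT

A 6-joint arm with a two-finger parallel gripper is mounted at the origin on the work surface. World frame = base frame: x ahead of the robot, y to its left, z up, the work surface at z = 0. Lengths are in mm, angles in degrees, forces in N, time in s.
With the tool pointing down it reaches from about 300 to 850 mm from the base axis. Payload 4.2 kg.
Tool frame: the origin (TCP) lies on the centre line of the jaws, within the pads' length; the fingertips stand 14 mm ahead of it and the grasp point (between the pads) lies 5 mm behind it (env.finger_overhang is the z of the fingertips in the tool frame, in mm); z points along the fingers, y is the line along which they close (so a half turn about z gives the same grasp; the last joint's range is limited). The gripper opens to 91 mm and grips with 3 to 60 N. Pads are 32 mm wide; open, the fingers measure 118 mm over their backs; the gripper's body (76 mm by 178 mm) begins 60 mm behind the grasp point.
Start: joints at [-64.802, 18.312, 89.639, -0, 72.044, -1.146], TCP at [255.172, -515.295, 227.976] pointing down, gripper open.
Joint ranges: [-177.97, 177.97], [-48.28, 115.42], [12.27, 149.76], [-77.06, 257.06], [2.81, 150.46], [-146.56, 146.56]. Speed limits (degrees/s): [147.25, 147.25, 180, 180, 180, 180].

INTERFACE

Orientations are given as [roll, pitch, yaw] about the fixed x, y, z axes, in that order (R = Rz(yaw) Ry(pitch) Rx(roll)).
In Python, from workcell import sensors, viewer, env gives the robot as it stands. The module is installed in compiled form; this text tells all that it offers.
- The arm moves only by the tool step_arm, never from a script. Its argument "plan" is one flat list of numbers, 6 for each row, row after row: the shift along the tool's x, y, z in cm, then the turn, a rotation vector about the tool's x, y, z in rad. In form: [x, y, z, wx, wy, wz, x, y, z, wx, wy, wz, ...]. A call has 1 to 5 rows; each row shifts and turns the commanded pose from where the row before left it, along the tool's axes as they then stand; what a row does not reach is not made up. A row lasts 1/12 s, in which the tool goes at most 41.7 mm and 7.16 degrees, less where a joint would pass 70% of its speed; a pose out of reach is approached as far as the arm can. A call is refused whole if a number of a shift passes 4.17 or a number of a turn 0.125, either way. A call with a gripper value outside its range is refused whole. "hand" is the finger opening in cm, from 0 to 9.12, set as the call begins (left out, the last holds). The fingers move at their own pace and stop on an object; "newtons" is the grip in N (left out, the last holds). Time passes only in rows, so rows that do not move let the fingers close. It gives the time, the measured TCP pose, the force, the opening and the grip force at its end, in the units of the state.
- sensors.state(): the state, without advancing time (a new reading comes with each control period).
- viewer.grab_frame(name): name is "scene" or "top" or "wrist"; returns a dict with "img" (420x560x3 uint8, red, green, blue), "fx", "fy", "cx", "cy" (pixels), "k1" (the pictures are not rectified: a ray, as slopes to the right and down, at radius r is drawn at 1 + k1 r^2 times it, then the intrinsics apply), "position" and "attitude" of the camera in the world. Camera axes: x right, y down, z forward; pixel columns grow to the right and rows downward; lengths in mm; the calibration is good to about 2 mm. A picture is of the moment at which its call begins. There is no depth.
- env.job_done(): hands the job in; it is judged then, once.
Trained networks look in a picture, given as the dict that the camera call returned (one of the last four; its "shot" number tells which), for a name from the list of things; names that differ only in an ending like _2 or _b are one class to them, and where a whole thing is asked for, a point or a joint stands for the part that bears it (a point fixed in the world has none). Each returns a list of dicts, best first, with "score" (0 to 1); they miss things now and then, are a little off and sometimes report something else, mostly with a low value. They report only what shows in the picture. A call takes as long as a camera call.
- viewer.boxes_of(name, picture): "location" ([column, row] in pixels, amid what is visible of it).
- viewer.pinpoint(name, picture): "location" ([column, row] in pixels: a listed point, or the origin of a listed thing).
The state is a dict: "time_s": time; "qpos": joint angles; "qvel": joint speeds; "effort": joint torques, N m; "ee_pos": TCP position; "ee_rot": TCP orientation; "force": force on the tool from outside, world axes, zero at the start; "torque": the same for the moment, N m; "gripper_width": finger opening in mm; "gripper_force": force on a finger pad.
Only numpy, scipy, OpenCV 4.12 (cv2) and the standard library are available. Lean on these libraries where they do the work, as an engineer would, in place of code of your own. Each camera call takes 0.05 s, during which the arm holds its last target. There are 200 camera calls.

TASK

Get the glass lantern ready for the evening prayer. Unlock its ring, lift the glass hood off and stand it on the table; find by feel the old stub left in one of the three candle sockets and put it in the steel bowl, then stand every new candle upright and fully down in a socket of its own. Then put the hood back over them, fully down with its two ears in their seats, turn the lock ring clockwise to its locked mark and let go; do not topple the hood or disturb the other things on the table.

Things in the scene. Friction and masses are not known exactly. Their poses are not given: they have to be found in the camera images.
- lantern: heavy brass base of the candle lantern, fixed. Foot 240 mm across (tongue to 154 mm from the axis); flat plate 224 mm across, top 16 mm above the table; on it a round boss 138 mm across, top at 28 mm, whose sloped edge centres the hood, with three candle sockets; a steel lock ring (collar) runs round the plate. Origin: on the axis, at the table, z up
- collar (a joint): lock ring round the lantern's axis: 186 mm inside, 214 outside, top 31 mm above the table; two opposite inward lugs 34 mm wide, underside 9.5 mm above the plate. Rad: 0 fully open, grows CLOCKWISE seen from above; 1.25 = lever over the locked mark, lugs over the ear seats; stop at 1.6. Starts locked, at 1.15 to 1.35; below 0.6 the ears can pass. Slight friction (1 N at the post); stays where left
- lock_post (a point): on the ring's lever: the upright black round post, 14 mm thick, from 30 to 95 mm above the table, 132 mm from the lantern's axis; this point is on its axis, 75 mm above the table. It turns with the ring
- lock_mark (a point): the locked mark: a black line along the brass tongue that sticks out of the lantern's foot; this point is in its middle, 133 mm from the lantern's axis, 8 mm above the table. The ring is locked when the lever and post stand over this line
- seat (a point): centre of the hood's seat: on the lantern's axis, on the plate, 16 mm above the table, axes as the lantern's. The two ear seats lie on its +x and -x sides, 82 mm out, each between two low keys (5 mm tall) that leave 64 mm for an ear 36 mm wide
- bowl: the steel bowl for burnt-down stubs, empty at the start; 164 mm across its rim, 42 mm tall, inner floor about 4 mm up, heavy (does not move). Origin: centre of its underside, on the table
- hood_bar (a point): centre of the wooden bar grip on top of the glass hood: bar 56 mm long (along this frame's x), 14 mm wide (y), 14 mm tall, 12 mm free below it. This point is 153 mm above the hood's lower edge, so seated it is 153 mm above the plate. The hood weighs 0.5 kg and starts locked on the lantern; there is room for it on the table at the lantern's left (+y)
- hood_foot (a point): centre of the hood's open lower edge (axes as hood_bar). Eight glass panes, 142 mm clear inside, 162 mm across the corners, 116 mm tall inside, brass roof; two flat ears at the lower edge, 36 mm wide, 6 mm thick, stick out to 90 mm from the axis in line with the bar (+x and -x). Either ear fits either seat
- socket_a (a point): centre of the floor of a candle socket: lantern's +x side, 42 mm from the axis, floor 28 mm above the table. A round cup: hole 40.5 mm wide, flared lip 53 mm across, rim 34 mm above the floor. In one of the three sockets, not known which, stands an old candle's stub (its place is not reported): 38 mm thick, 52 mm long, about 50 g, loose, 18 mm proud of the rim
- socket_b (a point): the same for the socket 120 degrees anticlockwise (seen from above) from socket_a; it may hold the stub
- socket_c (a point): the same for the socket 240 degrees anticlockwise (seen from above) from socket_a; it may hold the stub
- candle1_mid (a point): centre (half-way up) of a new wax candle: plain cylinder 38 mm thick, 90 mm tall, 80 g, with a thin 7 mm wick on top; starts standing upright on the table. Seated, this point is 45 mm above the socket's floor. Two or three candles are there; an absent one reads None
- candle2_mid (a point): centre (half-way up) of a new wax candle: plain cylinder 38 mm thick, 90 mm tall, 80 g, with a thin 7 mm wick on top; starts standing upright on the table. Seated, this point is 45 mm above the socket's floor. Two or three candles are there; an absent one reads None
- candle3_mid (a point): centre (half-way up) of a new wax candle: plain cylinder 38 mm thick, 90 mm tall, 80 g, with a thin 7 mm wick on top; starts standing upright on the table. Seated, this point is 45 mm above the socket's floor. Two or three candles are there; an absent one reads None
- bell: a small brass hand bell, 68 mm across and 108 mm tall; not part of the job, leave it where it is. Origin: centre of its underside
- matchbox: a matchbox, 36 x 54 x 14 mm; not part of the job, leave it where it is. Origin: centre of its underside
- lamp_cup: a small clay oil-lamp cup, 64 mm across, 22 mm tall; not part of the job, leave it where it is. Origin: centre of its underside
- stapler: a desk stapler, 125 mm long, about 40 mm tall; not part of the job, leave it where it is. Origin: centre of its underside
- exercise_book: a closed exercise book, 100 x 145 x 10 mm; not part of the job, leave it where it is. Origin: centre of its underside
- tape_roll: a roll of clear tape lying flat, 66 mm across, 19 mm tall; not part of the job, leave it where it is. Origin: centre of its underside

How it is judged:
By the outcome, as a careful person would: the job done as asked, in the order asked, and still so for the second after the job is handed in, with the robot touching nothing.
Of stub_a, stub_b, stub_c only 1 to 1 are there at a start; the rules pass over those that are not, and their reading is None.
Of candle1, candle2, candle3 only 2 to 3 are there at a start; the rules pass over those that are not, and their reading is None.
At some moment in a run one of hood may be knocked a few centimetres aside while the robot is not near it.
It also fails if it takes over 210 s, if anything falls off the work surface, if the arm or the gripper's body presses on something with over 40 N, if the wrist force passes 120 N, or if a joint passes its speed limit or range.

## Working session

There is one attempt and no reset: what is moved stays moved. The work goes in short steps, Python scripts to look and compute and a tool call to move; the robot and the scene stay as the last step left them, time stands still between calls to the robot, and variables do not carry over. Pictures are saved under pics/ and viewed, at most 14 in all, crops included, and the job is handed in when it is done.

Besides the shell and the picture viewer there is one more tool, called after "Request:" in YAML: its name, and indented under it one key for each argument. step_arm: Moves the arm, as the interface text tells. Its arguments: {"type":"object","properties":{"plan":{"type":"array","items":{"type":"number"}},"hand":{"type":"number"},"newtons":{"type":"number"}},"required":["plan"]}

```bash
mkdir -p pics; cat > h.py <<'E'
import numpy as np, cv2
from scipy.spatial.transform import Rotation as R
from workcell import sensors, viewer, env
def Rm(a):
    a=np.array(a,float)
    if a.shape==(3,3): return a
    if a.size==4: return R.from_quat(a).as_matrix()
    return R.from_euler('xyz',a,degrees=True).as_matrix()
def ray(p,uv):
    d=np.array([(uv[0]-p['cx'])/p['fx'],(uv[1]-p['cy'])/p['fy']]); s=d.copy()
    for _ in range(20): s=d/(1+p['k1']*(s@s))
    return np.array(p['position'],float), Rm(p['attitude'])@np.array([s[0],s[1],1])
def atz(p,uv,z):
    o,d=ray(p,uv); return o+d*(z-o[2])/d[2]
def px(p,P):
    c=Rm(p['attitude']).T@(np.array(P,float)-np.array(p['position'],float)); s=c[:2]/c[2]; s=s*(1+p['k1']*(s@s))
    return s*[p['fx'],p['fy']]+[p['cx'],p['cy']]
def save(p,n): cv2.imwrite('pics/'+n+'.png',p['img'][:,:,::-1])
def st():
    s=sensors.state(); print({k:np.round(s[k],2).tolist() for k in('time_s','ee_pos','ee_rot','qpos','force','gripper_width','gripper_force')}); return s
E
python3 - <<'E'
from h import *
s=st()
Z={'lantern':0,'lock_post':75,'lock_mark':8,'seat':16,'bowl':0,'hood_bar':169,'hood_foot':16,'candle1_mid':45,'bell':0,'matchbox':0,'lamp_cup':0,'stapler':0,'exercise_book':0,'tape_roll':0}
for c in('scene','top'):
    p=viewer.grab_frame(c); save(p,c+'0')
    print(c,p['position'],p['attitude'],p['fx'],p['k1'])
    for n,z in Z.items():
        print(n,[(np.round(d['location']).tolist(),round(d['score'],2),np.round(atz(p,d['location'],z)).tolist()[:2]) for d in viewer.pinpoint(n,p)[:4]])
E
```

```text
{'time_s': 0.0, 'ee_pos': [254.95, -514.84, 227.11], 'ee_rot': [-179.9, -0.0, 26.34], 'qpos': [-64.8, 18.35, 89.71, 0.0, 72.04, -1.15], 'force': [-0.45, -0.4, -0.38], 'gripper_width': 90.94, 'gripper_force': 0.0}
scene [1173.35371215    8.40385968  940.89655709] [-143.3528549     0.87753017   90.88950244] 441.13727804049637 0.03659483271340064
lantern [([184.0, 184.0], 0.2, [399.0, -273.0])]
lock_post [([324.0, 174.0], 0.97, [427.0, 105.0])]
lock_mark [([462.0, 283.0], 0.64, [700.0, 412.0])]
seat []
bowl [([184.0, 182.0], 0.72, [393.0, -275.0]), ([398.0, 288.0], 0.36, [710.0, 268.0])]
hood_bar [([300.0, 190.0], 0.68, [557.0, 39.0])]
hood_foot []
candle1_mid [([148.0, 218.0], 0.92, [546.0, -335.0])]
bell [([340.0, 312.0], 0.65, [771.0, 129.0])]
matchbox [([113.0, 270.0], 0.81, [668.0, -406.0])]
lamp_cup [([224.0, 302.0], 0.89, [750.0, -132.0])]
stapler [([396.0, 286.0], 0.9, [706.0, 263.0])]
exercise_book [([463.0, 281.0], 0.8, [692.0, 419.0]), ([181.0, 184.0], 0.49, [400.0, -283.0])]
tape_roll [([352.0, 190.0], 0.95, [422.0, 189.0])]
top [ 428.19836955  -10.06341601 1138.06419213] [-
[... 274 characters left out ...]
267.0])]
hood_bar [([264.0, 220.0], 0.94, [547.0, 44.0])]
hood_foot [([327.0, 158.0], 0.19, [736.0, -124.0])]
candle1_mid [([410.0, 223.0], 0.84, [548.0, -339.0]), ([282.0, 225.0], 0.53, [548.0, 5.0]), ([429.0, 181.0], 0.5, [663.0, -399.0])]
bell [([242.0, 157.0], 0.74, [749.0, 117.0]), ([282.0, 227.0], 0.7, [548.0, 5.0])]
matchbox [([429.0, 182.0], 0.77, [667.0, -413.0]), ([189.0, 175.0], 0.58, [697.0, 266.0])]
lamp_cup [([327.0, 156.0], 0.57, [747.0, -125.0])]
stapler [([191.0, 176.0], 0.94, [696.0, 259.0]), ([256.0, 235.0], 0.71, [525.0, 77.0]), ([212.0, 274.0], 0.22, [421.0, 197.0])]
exercise_book [([136.0, 181.0], 0.56, [683.0, 420.0])]
tape_roll [([213.0, 272.0], 0.97, [425.0, 194.0])]
```

View pics/top0.png

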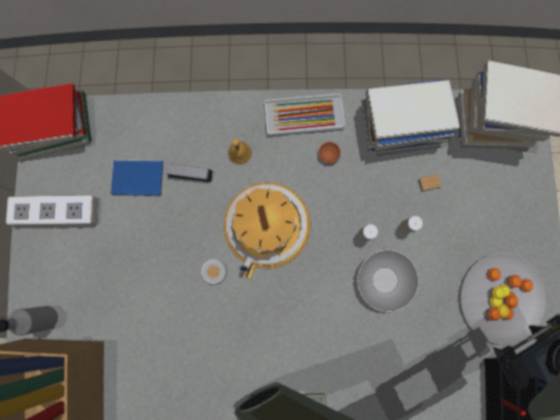

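View pics/scene0.png

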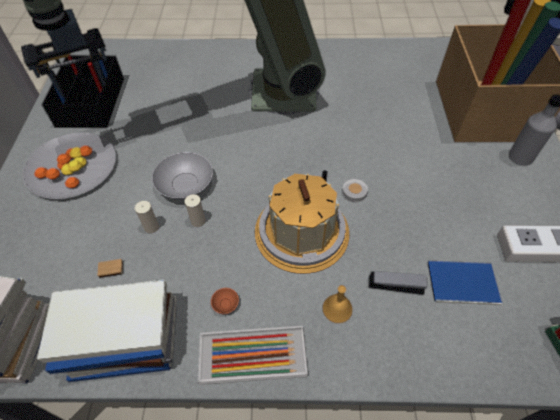

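```bash
cat >> h.py <<'E'
CMD='cmd.npy'
def go(x,y,z,yaw,lin=40,ang=7,frm=None):
    """print rows (tool frame) from present (or frm=(x,y,z,yaw)) to target, tool down"""
    if frm is None:
        s=sensors.state(); frm=[*s['ee_pos'],s['ee_rot'][2]]
    f=np.array(frm,float); t=np.array([x,y,z,yaw],float); dy=(t[3]-f[3]+180)%360-180
    n=int(max(np.ceil(np.linalg.norm(t[:3]-f[:3])/lin),np.ceil(abs(dy)/ang),1))
    rows=[]
    for i in range(n):
        yw=np.radians(f[3]+dy*i/n); d=(t[:3]-f[:3])/n/10
        rows.append([round(d[0]*np.cos(yw)+d[1]*np.sin(yw),2),round(d[0]*np.sin(yw)-d[1]*np.cos(yw),2),round(-d[2],2),0,0,round(-np.radians(dy/n),3)])
    print(n,'rows to',t.tolist())
    for r in rows: print(','.join('%g'%v for v in r))
    return t.tolist()
E
python3 - <<'E'
from h import *
p=viewer.grab_frame('wrist'); s=sensors.state()
Rt=R.from_euler('xyz',s['ee_rot'],degrees=True).as_matrix()
print('cam in tool',Rt.T@(p['position']-s['ee_pos']),(Rt.T@Rm(p['attitude'])).round(2),p['fx'])
a=go(360,-40,400,-28)
for c in('top','scene'):
    p=viewer.grab_frame(c)
    for z,n in((16,'lantern-plate'),):
        pass
    for n in('candle1_mid','candle2_mid','candle3_mid'):
        for f in (viewer.boxes_of,viewer.pinpoint): print(c,n,[(np.round(d['location']).tolist(),round(d['score'],2),atz(p,d['location'],45).round().tolist()[:2]) for d in f(n,p)[:6]])
E
```

```text
cam in tool [  65.59472144    0.54283686 -157.45879975] [[ 0.   -0.97 -0.23]
 [ 1.    0.   -0.  ]
 [ 0.   -0.23  0.97]] 325.0729685151561
13 rows to [360.0, -40.0, 400.0, -28.0]
2.35,-2.92,-1.32,0,0,0.073
2.13,-3.08,-1.32,0,0,0.073
1.9,-3.23,-1.32,0,0,0.073
1.66,-3.36,-1.32,0,0,0.073
1.41,-3.47,-1.32,0,0,0.073
1.15,-3.56,-1.32,0,0,0.073
0.89,-3.64,-1.32,0,0,0.073
0.62,-3.69,-1.32,0,0,0.073
0.35,-3.73,-1.32,0,0,0.073
0.08,-3.74,-1.32,0,0,0.073
-0.2,-3.74,-1.32,0,0,0.073
-0.47,-3.71,-1.32,0,0,0.073
-0.74,-3.67,-1.32,0,0,0.073
top candle1_mid [([410.0, 223.0], 0.55, [547.0, -338.0])]
top candle1_mid [([409.0, 225.0], 0.76, [543.0, -335.0]), ([252.0, 267.0], 0.68, [437.0, 83.0])]
top candle2_mid []
top candle2_mid []
top candle3_mid [([368.0, 231.0], 0.77, [528.0, -224.0])]
top candle3_mid [([365.0, 233.0], 0.56, [524.0, -216.0]), ([266.0, 219.0], 0.56, [565.0, 47.0])]
scene candle1_mid [([149.0, 218.0], 0.59, [549.0, -333.0]), ([300.0, 255.0], 0.37, [650.0, 40.0])]
scene candle1_mid [([147.0, 216.0], 0.91, [543.0, -337.0])]
scene candle2_mid []
scene candle2_mid []
scene candle3_mid [([194.0, 212.0], 0.92, [530.0, -221.0]), ([302.0, 255.0], 0.59, [650.0, 45.0])]
scene candle3_mid [([195.0, 213.0], 0.76, [532.0, -221.0])]
```

```bash
python3 - <<'E'
from h import *
a=go(450,40,330,-28)
E
```

```text
15 rows to [450.0, 40.0, 330.0, -28.0]
2.81,-2.74,-0.68,0,0,0.063
2.63,-2.91,-0.68,0,0,0.063
2.44,-3.07,-0.68,0,0,0.063
2.24,-3.22,-0.68,0,0,0.063
2.03,-3.36,-0.68,0,0,0.063
1.82,-3.48,-0.68,0,0,0.063
1.59,-3.59,-0.68,0,0,0.063
1.36,-3.68,-0.68,0,0,0.063
1.13,-3.76,-0.68,0,0,0.063
0.89,-3.82,-0.68,0,0,0.063
0.64,-3.87,-0.68,0,0,0.063
0.4,-3.9,-0.68,0,0,0.063
0.15,-3.92,-0.68,0,0,0.063
-0.1,-3.92,-0.68,0,0,0.063
-0.34,-3.91,-0.68,0,0,0.063
```

Request:
step_arm:
  plan: [2.81,-2.74,-0.68,0,0,0.063,2.63,-2.91,-0.68,0,0,0.063,2.44,-3.07,-0.68,0,0,0.063,2.24,-3.22,-0.68,0,0,0.063,2.03,-3.36,-0.68,0,0,0.063]
  hand: 9

```text
time_s: 2.67
ee_pos: [320.2, -328.5, 262.3]
ee_rot: [180.0, -0.0, 8.1]
force: [1.1, -1.2, 0.9]
gripper_width: 90.1
gripper_force: 0.0
```

Request:
step_arm:
  plan: [1.82,-3.48,-0.68,0,0,0.063,1.59,-3.59,-0.68,0,0,0.063,1.36,-3.68,-0.68,0,0,0.063,1.13,-3.76,-0.68,0,0,0.063,0.89,-3.82,-0.68,0,0,0.063]

```text
time_s: 3.08
ee_pos: [384.9, -143.1, 296.6]
ee_rot: [180.0, -0.1, -10.0]
force: [0.8, -0.4, -0.3]
gripper_width: 90.4
gripper_force: 0.0
```

Request:
step_arm:
  plan: [0.64,-3.87,-0.68,0,0,0.063,0.4,-3.9,-0.68,0,0,0.063,0.15,-3.92,-0.68,0,0,0.063,-0.1,-3.92,-0.68,0,0,0.063,-0.34,-3.91,-0.68,0,0,0.063]

```text
time_s: 3.5
ee_pos: [449.3, 42.4, 330.6]
ee_rot: [-180.0, -0.1, -28.0]
force: [1.1, -0.3, -0.8]
gripper_width: 89.9
gripper_force: 0.0
```

```bash
python3 - <<'E'
from h import *
st()
p=viewer.grab_frame('wrist'); save(p,'w1')
Z={'lantern':0,'lock_post':75,'lock_mark':8,'seat':16,'hood_bar':169,'hood_foot':16,'bowl':0,'tape_roll':0}
for n,z in Z.items():
    print(n,[(np.round(d['location']).tolist(),round(d['score'],2),np.round(atz(p,d['location'],z)).tolist()[:2]) for d in viewer.pinpoint(n,p)[:4]])
E
```

```text
{'time_s': 3.5, 'ee_pos': [449.3, 42.36, 330.6], 'ee_rot': [-179.99, -0.05, -27.96], 'qpos': [3.94, 3.93, 93.44, -0.02, 82.58, 121.9], 'force': [1.13, -0.28, -0.83], 'gripper_width': 89.92, 'gripper_force': 0.0}
lantern []
lock_post [([240.0, 214.0], 0.91, [437.0, 106.0]), ([492.0, 106.0], 0.22, [413.0, -227.0])]
lock_mark [([253.0, 205.0], 0.95, [430.0, 98.0])]
seat []
hood_bar [([220.0, 101.0], 0.96, [557.0, 47.0])]
hood_foot []
bowl [([491.0, 102.0], 0.62, [401.0, -271.0])]
tape_roll [([202.0, 229.0], 0.9, [432.0, 188.0])]
```

View pics/w1.png

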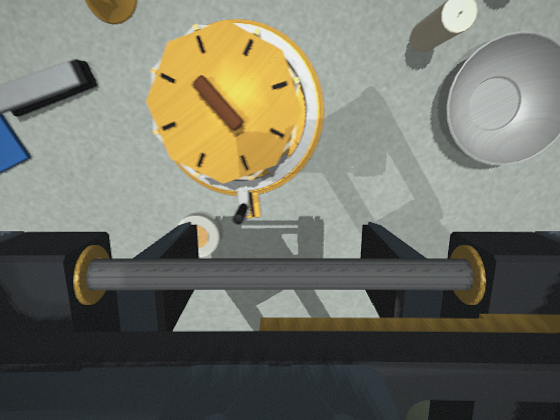

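```bash
cat >> h.py <<'E'
def barfit(p,guess,z=176,rad=60):
    """brown bar: centre and direction on plane z (top face)"""
    hsv=cv2.cvtColor(p['img'],cv2.COLOR_RGB2HSV)
    m=((hsv[:,:,0]<16)|(hsv[:,:,0]>172))&(hsv[:,:,2]<135)&(hsv[:,:,1]>90)
    c=px(p,[*guess,z]); yy,xx=np.nonzero(m)
    k=np.hypot(xx-c[0],yy-c[1])<rad
    m2=np.zeros(m.shape,np.uint8); m2[yy[k],xx[k]]=1
    n,l,s_,ce=cv2.connectedComponentsWithStats(m2)
    i=1+np.argmax(s_[1:,4]); yy,xx=np.nonzero(l==i)
    P=np.array([atz(p,(a,b),z)[:2] for a,b in zip(xx,yy)]); mu=P.mean(0)
    w,v=np.linalg.eigh(np.cov((P-mu).T)); d=v[:,1]; q=(P-mu)@v
    return mu+v@((q.max(0)+q.min(0))/2), np.degrees(np.arctan2(d[1],d[0]))%180, np.ptp(q,axis=0)[::-1], s_[i,4]
E
python3 - <<'E'
from h import *
for c in('wrist','top','scene'):
    p=viewer.grab_frame(c)
    try: print(c,barfit(p,(552,44)))
    except Exception as e: print(c,e)
    for n,z in (('lock_post',75),('lock_mark',8)):
        print(n,[(round(d['score'],2),np.round(atz(p,d['location'],z)).tolist()[:2]) for d in viewer.pinpoint(n,p)[:2]])
    hsv=cv2.cvtColor(p['img'],cv2.COLOR_RGB2HSV)
    m=(hsv[:,:,0]>10)&(hsv[:,:,0]<28)&(hsv[:,:,1]>110)&(hsv[:,:,2]>70)
    # foot rim: for each azimuth outermost gold pixel at plane z=~6
    pts=[]
    for a in np.arange(0,360,3):
        for r in np.arange(150,85,-0.5):
            u=px(p,[552+r*np.cos(np.radians(a)),44+r*np.sin(np.radians(a)),8]); i=np.round(u).astype(int)
            if 0<=i[0]<560 and 0<=i[1]<420 and m[i[1],i[0]]:
                pts.append((552+r*np.cos(np.radians(a)),44+r*np.sin(np.radians(a)))); break
    P=np.array(pts)
    from scipy.optimize import least_squares
    f=least_squares(lambda q:np.hypot(P[:,0]-q[0],P[:,1]-q[1])-q[2],[552,44,120],loss='soft_l1',f_scale=1.5)
    print(c,'foot',len(P),f.x,np.median(abs(f.fun)))
E
```

```text
wrist (array([554.93271681,  48.30744308]), np.float64(13.885486124601414), array([55.49307836, 13.59624027]), np.int32(934))
lock_post [(0.86, [433.0, 109.0])]
lock_mark [(0.71, [433.0, 100.0])]
wrist foot 120 [556.19910263  49.67812027 119.3181558 ] 1.1683620799142318
top (array([564.42471587,  49.81525443]), np.float64(13.231205869789761), array([31.0303426 , 11.37939701]), np.int32(64))
lock_post []
lock_mark [(0.51, [670.0, -413.0])]
top foot 72 [552.53345057  36.61442708 108.13248736] 2.1700903761953327
scene (array([561.03079495,  47.53191837]), np.float64(12.463740163104518), array([62.53404336, 15.38413433]), np.int32(133))
lock_post [(0.76, [437.0, 108.0]), (0.57, [483.0, 172.0])]
lock_mark []
scene foot 114 [547.98965493  47.76785025 125.53932708] 5.778383327862805
```

```bash
python3 - <<'E'
from h import *
t=go(429.5,110,220,-26)
go(429.5,110,85,-26,frm=t)
E
```

```text
4 rows to [429.5, 110.0, 220.0, -26.0]
-1.25,-1.31,2.75,0,0,-0.008
-1.24,-1.32,2.75,0,0,-0.008
-1.23,-1.33,2.75,0,0,-0.008
-1.22,-1.34,2.75,0,0,-0.008
4 rows to [429.5, 110.0, 85.0, -26.0]
0,-0,3.38,0,0,-0
0,-0,3.38,0,0,-0
0,-0,3.38,0,0,-0
0,-0,3.38,0,0,-0
```

Request:
step_arm:
  plan: [-1.25,-1.31,2.75,0,0,-0.008,-1.24,-1.32,2.75,0,0,-0.008,-1.23,-1.33,2.75,0,0,-0.008,-1.22,-1.34,2.75,0,0,-0.008]
  hand: 5

```text
time_s: 4.73
ee_pos: [429.1, 110.7, 219.0]
ee_rot: [-180.0, -0.1, -26.0]
force: [-0.4, 0.4, 0.7]
gripper_width: 66.5
gripper_force: 0.0
```

Request:
step_arm:
  plan: [0,0,3.4,0,0,0,0,0,3.4,0,0,0,0,0,3.4,0,0,0,0,0,1.6,0,0,0]

```text
time_s: 5.07
ee_pos: [426.9, 109.7, 98.6]
ee_rot: [179.8, 0.3, -25.9]
force: [-1.4, -0.7, 0.1]
gripper_width: 50.1
gripper_force: 0.0
```

```bash
python3 - <<'E'
from h import *
st()
p=viewer.grab_frame('wrist'); save(p,'w2')
print([(d['location'],d['score'],atz(p,d['location'],75)) for d in viewer.pinpoint('lock_post',p)[:2]])
E
```

```text
{'time_s': 5.07, 'ee_pos': [426.92, 109.74, 98.55], 'ee_rot': [179.78, 0.26, -25.93], 'qpos': [12.93, 14.23, 116.99, -0.01, 49.12, 128.86], 'force': [-1.41, -0.69, 0.14], 'gripper_width': 50.07, 'gripper_force': 0.0}
[([278.0, 232.4], 0.93, array([434.52158374, 106.39215965,  75.        ]))]
```

View pics/w2.png

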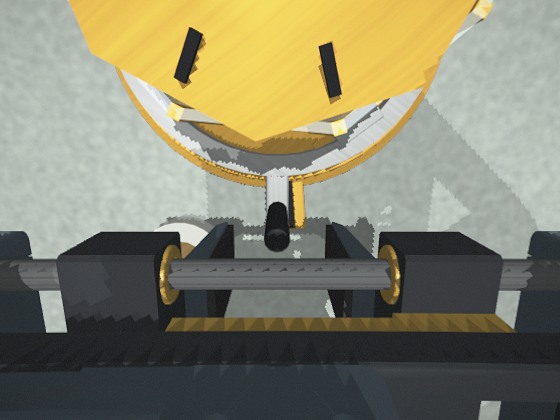

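Request:
step_arm:
  plan: [0.3,0,1.3,0,0,0,0,0,0,0,0,0,0,0,0,0,0,0,0,0,0,0,0,0,0,0,0,0,0,0]
  hand: 0.5
  newtons: 8

```text
time_s: 5.58
ee_pos: [432.8, 108.9, 90.1]
ee_rot: [-179.9, -0.1, -26.0]
force: [0.3, 0.1, 0.0]
gripper_width: 19.9
gripper_force: 0.0
```

Request:
step_arm:
  plan: [0.1,1.7,0,0,0,-0.122,0.1,1.7,0,0,0,-0.122]

```text
time_s: 5.75
ee_pos: [423.0, 77.1, 90.3]
ee_rot: [-179.9, -0.3, -11.6]
force: [5.9, 0.3, -1.3]
gripper_width: 13.8
gripper_force: 8.0
```

Request:
step_arm:
  plan: [0.1,1.7,0,0,0,-0.122,0.1,1.7,0,0,0,-0.122,0.1,1.7,0,0,0,-0.122]

```text
time_s: 6.0
ee_pos: [421.9, 25.6, 90.4]
ee_rot: [180.0, -0.4, 9.3]
force: [4.4, 3.3, -3.8]
gripper_width: 13.7
gripper_force: 8.0
```

Request:
step_arm:
  plan: [0.1,1.7,0,0,0,-0.122,0.1,1.7,0,0,0,-0.122,0.1,1.7,0,0,0,-0.122,0.1,1.6,0,0,0,-0.122]

```text
time_s: 6.33
ee_pos: [449.0, -35.4, 90.4]
ee_rot: [179.8, -0.5, 37.2]
force: [8.7, 8.7, -4.9]
gripper_width: 13.5
gripper_force: 8.0
```

Request:
step_arm:
  plan: [0,0,0,0,0,0,0,0,0,0,0,0,0,0,0,0,0,0]
  hand: 4

```text
time_s: 6.58
ee_pos: [444.6, -35.4, 89.2]
ee_rot: [-180.0, 0.0, 36.9]
force: [0.3, 0.9, 0.5]
gripper_width: 30.6
gripper_force: 0.0
```

```bash
python3 - <<'E'
from h import *
s=st()
d=s['ee_pos'][:2]-np.array([555.5,48.5]); print(np.hypot(*d),np.degrees(np.arctan2(d[1],d[0])))
t=go(450,-45,250,40)
E
```

```text
{'time_s': 6.58, 'ee_pos': [444.64, -35.41, 89.25], 'ee_rot': [-179.98, 0.02, 36.87], 'qpos': [-6.03, 15.25, 117.26, -0.01, 47.52, 47.1], 'force': [0.33, 0.88, 0.46], 'gripper_width': 30.6, 'gripper_force': 0.0}
139.03336864932277 -142.87789711170282
5 rows to [450.0, -45.0, 250.0, 40.0]
-0.03,0.22,-3.22,0,0,-0.011
-0.03,0.22,-3.22,0,0,-0.011
-0.03,0.22,-3.22,0,0,-0.011
-0.04,0.22,-3.22,0,0,-0.011
-0.04,0.22,-3.22,0,0,-0.011
```

Request:
step_arm:
  plan: [0,0,-3.5,0,0,0.0,0,0,-3.5,0,0,0,0,0,-3.5,0,0,0.0,0,0,-3.5,0,0,0,0,0,-3.5,0,0,0]
  hand: 5

```text
time_s: 7.0
ee_pos: [443.8, -34.9, 265.8]
ee_rot: [-180.0, 0.0, 36.9]
force: [0.8, -0.7, 0.5]
gripper_width: 49.8
gripper_force: 0.0
```

```bash
python3 - <<'E'
from h import *
s=st()
p=viewer.grab_frame('wrist')
print([(d['location'],d['score'],atz(p,d['location'],75)) for d in viewer.pinpoint('lock_post',p)[:2]])
print(barfit(p,(555,48.5)))
t=go(555,48.5,250,13.9)
go(555,48.5,167,13.9,frm=t,lin=20)
E
```

```text
{'time_s': 7.0, 'ee_pos': [443.83, -34.87, 265.78], 'ee_rot': [-179.98, 0.03, 36.95], 'qpos': [-5.97, 5.09, 101.37, -0.01, 73.57, 47.09], 'force': [0.79, -0.69, 0.49], 'gripper_width': 49.75, 'gripper_force': 0.0}
[([287.7, 189.0], 0.75, array([452.83068512, -39.97034626,  75.        ]))]
(array([548.73117214,  46.64058293]), np.float64(11.66620382617947), array([44.43951186, 14.97360571]), np.int32(1119))
4 rows to [555.0, 48.5, 250.0, 13.9]
3.41,-0.06,0.49,0,0,0.101
3.38,-0.4,0.49,0,0,0.101
3.33,-0.74,0.49,0,0,0.101
3.24,-1.07,0.49,0,0,0.101
5 rows to [555.0, 48.5, 167.0, 13.9]
0,0,1.66,0,0,-0
0,0,1.66,0,0,-0
0,0,1.66,0,0,-0
0,0,1.66,0,0,-0
0,0,1.66,0,0,-0
```

Request:
step_arm:
  plan: [3.41,-0.06,0.3,0,0,0.101,3.38,-0.4,0.3,0,0,0.101,3.33,-0.74,0.3,0,0,0.101,3.24,-1.07,0.3,0,0,0.101,0,0,0,0,0,0]

```text
time_s: 7.52
ee_pos: [555.5, 51.9, 249.6]
ee_rot: [-179.9, 0.0, 13.8]
force: [-0.3, -0.0, 0.0]
gripper_width: 49.8
gripper_force: 0.0
```

```bash
python3 - <<'E'
from h import *
s=st()
p=viewer.grab_frame('wrist'); save(p,'w3')
b=barfit(p,(555,48.5),rad=90); print(b)
go(b[0][0],b[0][1],167,b[1],lin=22)
E
```

```text
{'time_s': 7.52, 'ee_pos': [555.54, 51.95, 249.6], 'ee_rot': [-179.9, 0.01, 13.79], 'qpos': [4.11, 16.05, 89.75, 0.1, 74.22, 80.29], 'force': [-0.29, -0.04, 0.02], 'gripper_width': 49.81, 'gripper_force': 0.0}
(array([556.60585045,  48.88989879]), np.float64(13.764356428742303), array([55.13324756, 13.47464006]), np.int32(1276))
4 rows to [556.605850448372, 48.889898785410715, 167.0, 13.764356428742303]
0.08,0.05,2.07,0,0,0.001
0.08,0.05,2.07,0,0,0.001
0.08,0.05,2.07,0,0,0.001
0.08,0.05,2.07,0,0,0.001
```

View pics/w3.png

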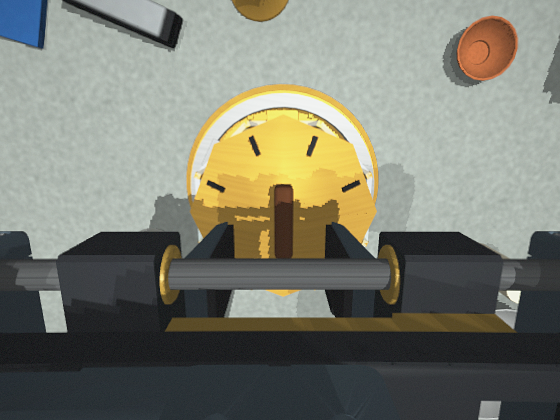

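Request:
step_arm:
  plan: [0.1,0.3,2.4,0,0,0,0,0,2.3,0,0,0,0,0,2.0,0,0,0,0,0,1.4,0,0,0,0,0,0,0,0,0]

```text
time_s: 7.98
ee_pos: [550.5, 44.9, 167.6]
ee_rot: [-179.9, 0.5, 13.8]
force: [-0.3, -0.1, -0.8]
gripper_width: 50.3
gripper_force: 0.0
```

Request:
step_arm:
  plan: [0,0,0,0,0,0,0,0,0,0,0,0,0,0,0,0,0,0,0,0,0,0,0,0,0,0,0,0,0,0]
  hand: 0.5
  newtons: 40

```text
time_s: 8.4
ee_pos: [554.8, 45.5, 171.9]
ee_rot: [180.0, -0.1, 13.8]
force: [0.5, -0.3, 0.9]
gripper_width: 19.7
gripper_force: 0.4
```

```bash
python3 - <<'E'
from h import *
st()
E
```

```text
{'time_s': 8.4, 'ee_pos': [554.8, 45.54, 171.86], 'ee_rot': [179.98, -0.09, 13.8], 'qpos': [3.51, 19.01, 97.13, -0.0, 63.77, 79.72], 'force': [0.51, -0.27, 0.94], 'gripper_width': 19.69, 'gripper_force': 0.37}
```

Request:
step_arm:
  plan: [0.1,-0.3,0.4,0,0,0,0,0,0,0,0,0,0,0,0,0,0,0,0,0,0,0,0,0,0,0,0,0,0,0]

```text
time_s: 8.82
ee_pos: [555.2, 48.9, 168.8]
ee_rot: [180.0, -0.1, 13.8]
force: [-2.0, -1.1, 9.3]
gripper_width: 13.8
gripper_force: 40.0
```

Request:
step_arm:
  plan: [0,0,-0.3,0,0,0,0,0,-0.5,0,0,0,0,0,-0.8,0,0,0,0,0,-1.2,0,0,0,0,0,-1.2,0,0,0]

```text
time_s: 9.23
ee_pos: [554.3, 48.7, 206.8]
ee_rot: [-180.0, 0.1, 13.8]
force: [-0.6, 0.9, -4.2]
gripper_width: 13.6
gripper_force: 40.0
```

Request:
step_arm:
  plan: [0,0,-2,0,0,0,0,0,-2.5,0,0,0,0,0,-2.5,0,0,0,0,0,-1.5,0,0,0,0,0,0,0,0,0]

```text
time_s: 9.65
ee_pos: [556.5, 48.9, 295.8]
ee_rot: [179.9, -0.4, 13.8]
force: [-0.1, 1.1, -4.0]
gripper_width: 13.2
gripper_force: 40.0
```

```bash
python3 - <<'E'
from h import *
s=st()
p=viewer.grab_frame('scene'); save(p,'s4')
e=s['ee_pos']
t=go(545,285,e[2],13.8,lin=20)
E
```

```text
{'time_s': 9.65, 'ee_pos': [556.51, 48.89, 295.78], 'ee_rot': [179.92, -0.43, 13.8], 'qpos': [3.84, 14.62, 85.14, -0.0, 79.81, 80.04], 'force': [-0.1, 1.12, -4.02], 'gripper_width': 13.22, 'gripper_force': 40.0}
12 rows to [545.0, 285.0, 295.7790656070993, 13.8]
0.38,-1.93,-0.02,0,0,0
0.38,-1.93,-0.02,0,0,0
0.38,-1.93,-0.02,0,0,0
0.38,-1.93,-0.02,0,0,0
0.38,-1.93,-0.02,0,0,0
0.38,-1.93,-0.02,0,0,0
0.38,-1.93,-0.02,0,0,0
0.38,-1.93,-0.02,0,0,0
0.38,-1.93,-0.02,0,0,0
0.38,-1.93,-0.02,0,0,0
0.38,-1.93,-0.02,0,0,0
0.38,-1.93,-0.02,0,0,0
```

View pics/s4.png

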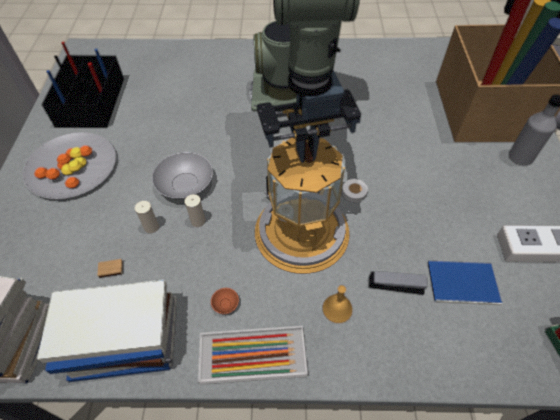

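Request:
step_arm:
  plan: [0.2,-1.0,0,0,0,0,0.38,-1.93,0,0,0,0,0.38,-1.93,0,0,0,0,0.38,-1.93,0,0,0,0,0.38,-1.93,0,0,0,0]

```text
time_s: 10.12
ee_pos: [549.4, 138.9, 289.5]
ee_rot: [-180.0, 0.3, 13.8]
force: [-0.2, -0.3, -4.1]
gripper_width: 13.6
gripper_force: 40.0
```

Request:
step_arm:
  plan: [0.38,-1.93,0,0,0,0,0.38,-1.93,0,0,0,0,0.38,-1.93,0,0,0,0,0.38,-1.93,0,0,0,0,0.38,-1.93,0,0,0,0]

```text
time_s: 10.53
ee_pos: [544.7, 237.2, 289.4]
ee_rot: [180.0, 0.3, 13.8]
force: [0.8, -0.2, -5.1]
gripper_width: 13.6
gripper_force: 40.0
```

Request:
step_arm:
  plan: [0.38,-1.93,0,0,0,0,0.38,-1.93,0,0,0,0,0.2,-1.2,0,0,0,0,0,0,1,0,0,0,0,0,2,0,0,0]

```text
time_s: 10.95
ee_pos: [543.9, 288.0, 262.2]
ee_rot: [180.0, -0.2, 13.9]
force: [0.6, -0.3, -4.7]
gripper_width: 13.3
gripper_force: 40.0
```

Request:
step_arm:
  plan: [0,0,2,0,0,0,0,0,2,0,0,0,0,0,2,0,0,0,0,0,2,0,0,0,0,0,1,0,0,0]

```text
time_s: 11.37
ee_pos: [541.2, 285.1, 167.7]
ee_rot: [179.9, 0.4, 13.8]
force: [-0.2, 0.2, -4.4]
gripper_width: 13.5
gripper_force: 40.0
```

Request:
step_arm:
  plan: [0,0,0.7,0,0,0,0,0,0.3,0,0,0,0,0,0.3,0,0,0,0,0,0.0,0,0,0]

```text
time_s: 11.7
ee_pos: [543.6, 287.1, 159.2]
ee_rot: [180.0, -0.0, 13.8]
force: [-1.4, -0.0, -4.4]
gripper_width: 13.2
gripper_force: 40.0
```

Request:
step_arm:
  plan: [0,0,0.3,0,0,0,0,0,0.2,0,0,0,0,0,0.1,0,0,0,0,0,0.1,0,0,0,0,0,0.0,0,0,0]

```text
time_s: 12.12
ee_pos: [543.3, 287.3, 153.0]
ee_rot: [-180.0, -0.0, 13.8]
force: [-1.4, -0.6, 0.6]
gripper_width: 13.4
gripper_force: 40.0
```

Request:
step_arm:
  plan: [0,0,0,0,0,0,0,0,0,0,0,0,0,0,0,0,0,0]
  hand: 4.5
  newtons: 20

```text
time_s: 12.37
ee_pos: [543.9, 287.4, 152.4]
ee_rot: [-180.0, -0.1, 13.8]
force: [0.5, 0.3, -0.4]
gripper_width: 31.1
gripper_force: 0.0
```

Request:
step_arm:
  plan: [0,0,-1,0,0,0,0,0,-3,0,0,0,0,0,-3.5,0,0,0,0,0,-3.5,0,0,0,0,0,-3.5,0,0,0]

```text
time_s: 12.78
ee_pos: [543.3, 287.1, 299.4]
ee_rot: [-180.0, -0.1, 13.8]
force: [1.0, 0.4, 0.3]
gripper_width: 45.4
gripper_force: 0.0
```

```bash
python3 - <<'E'
from h import *
s=st()
t=go(490,33,300,13.8,lin=38)
E
```

```text
{'time_s': 12.78, 'ee_pos': [543.3, 287.11, 299.44], 'ee_rot': [-179.99, -0.06, 13.8], 'qpos': [26.79, 20.07, 76.82, -0.01, 83.05, 102.99], 'force': [0.97, 0.4, 0.29], 'gripper_width': 45.37, 'gripper_force': 0.0}
7 rows to [490.0, 33.0, 300.0, 13.8]
-1.61,3.34,-0.01,0,0,-0
-1.61,3.34,-0.01,0,0,-0
-1.61,3.34,-0.01,0,0,-0
-1.61,3.34,-0.01,0,0,-0
-1.61,3.34,-0.01,0,0,-0
-1.61,3.34,-0.01,0,0,-0
-1.61,3.34,-0.01,0,0,-0
```

Request:
step_arm:
  plan: [-1.61,3.34,0,0,0,0,-1.61,3.34,0,0,0,0,-1.61,3.34,0,0,0,0,-1.61,3.34,0,0,0,0]

```text
time_s: 13.12
ee_pos: [512.3, 140.8, 298.0]
ee_rot: [180.0, -0.1, 13.9]
force: [0.4, 0.2, -0.2]
gripper_width: 45.1
gripper_force: 0.0
```

Request:
step_arm:
  plan: [-1.61,3.34,0,0,0,0,-1.61,3.34,0,0,0,0,-1.61,3.34,0,0,0,0,0,0,0,0,0,0,0,0,0,0,0,0]

```text
time_s: 13.53
ee_pos: [489.6, 31.9, 298.1]
ee_rot: [180.0, -0.1, 13.6]
force: [0.3, 1.3, -0.3]
gripper_width: 45.0
gripper_force: 0.0
```

```bash
python3 - <<'E'
from h import *
s=st()
p=viewer.grab_frame('wrist'); save(p,'w5')
for n,z in (('lock_post',75),('lock_mark',8),('socket_a',28),('seat',16),('stub_a',80),('lantern',0)):
    try: print(n,[(np.round(d['location']).tolist(),round(d['score'],2),np.round(atz(p,d['location'],z)).tolist()[:2]) for d in viewer.pinpoint(n,p)[:5]])
    except Exception as e: print(n,e)
for a in (13.8,133.8,253.8,73.8,193.8,313.8):
    print(a,px(p,[556+42*np.cos(np.radians(a)),48.7+42*np.sin(np.radians(a)),62]).round())
E
```

```text
{'time_s': 13.53, 'ee_pos': [489.63, 31.88, 298.07], 'ee_rot': [179.99, -0.12, 13.59], 'qpos': [2.37, 8.34, 92.92, 0.02, 78.62, 78.78], 'force': [0.34, 1.28, -0.25], 'gripper_width': 44.96, 'gripper_force': 0.0}
lock_post [([326.0, 230.0], 0.92, [453.0, -36.0])]
lock_mark [([222.0, 211.0], 0.98, [428.0, 100.0])]
socket_a [([274.0, 93.0], 0.86, [597.0, 64.0]), ([306.0, 143.0], 0.76, [547.0, 10.0]), ([254.0, 146.0], 0.58, [527.0, 75.0])]
seat [([279.0, 128.0], 0.55, [557.0, 48.0])]
stub_a it knows: bell, bowl, candle1_mid, candle2_mid, candle3_mid, exercise_book, hood_bar, hood_foot, lamp_cup, lantern, lock_mark, lock_post, matchbox, seat, socket, stapler, tape_roll
lantern [([278.0, 132.0], 0.68, [552.0, 48.0])]
13.8 [278.  91.]
133.8 [248. 147.]
253.8 [309. 147.]
73.8 [247. 110.]
193.8 [278. 165.]
313.8 [310. 110.]
```

View pics/w5.png

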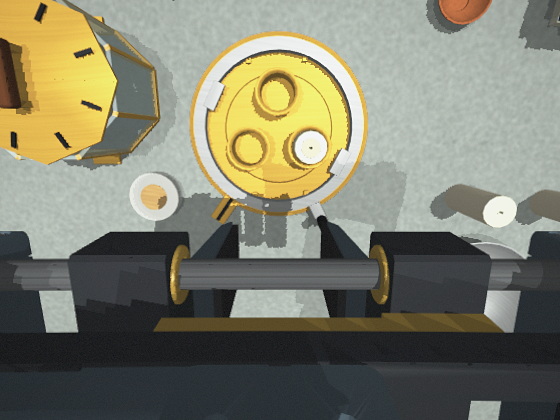

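```bash
python3 - <<'E'
from h import *
t=go(545,8.5,180,13.8,lin=38)
go(545,8.5,80,13.8,lin=25,frm=t)
E
```

```text
4 rows to [545.0, 8.5, 180.0, 13.8]
1.18,0.96,2.92,0,0,0
1.18,0.96,2.92,0,0,0
1.18,0.96,2.92,0,0,0
1.18,0.96,2.92,0,0,0
4 rows to [545.0, 8.5, 80.0, 13.8]
0,0,2.5,0,0,-0
0,0,2.5,0,0,-0
0,0,2.5,0,0,-0
0,0,2.5,0,0,-0
```

Request:
step_arm:
  plan: [1.18,0.96,2.92,0,0,0,1.18,0.96,2.92,0,0,0,1.18,0.96,2.92,0,0,0,1.18,0.96,2.92,0,0,0,0,0,0,0,0,0]
  hand: 6.5

```text
time_s: 14.25
ee_pos: [543.5, 7.3, 174.2]
ee_rot: [-179.9, 0.6, 13.8]
force: [-0.3, -0.5, -0.1]
gripper_width: 64.8
gripper_force: 0.0
```

Request:
step_arm:
  plan: [0,0,2.5,0,0,0,0,0,2.5,0,0,0,0,0,2.0,0,0,0,0,0,1,0,0,0,0,0,0,0,0,0]

```text
time_s: 14.67
ee_pos: [543.4, 8.0, 98.9]
ee_rot: [-179.9, 0.2, 13.9]
force: [-0.2, -0.2, -0.4]
gripper_width: 64.9
gripper_force: 0.0
```

```bash
python3 - <<'E'
from h import *
s=st()
go(545,8.5,79,13.8)
E
```

```text
{'time_s': 14.67, 'ee_pos': [543.44, 7.97, 98.87], 'ee_rot': [-179.94, 0.21, 13.86], 'qpos': [-0.37, 22.22, 104.15, 0.0, 53.84, 75.77], 'force': [-0.23, -0.15, -0.44], 'gripper_width': 64.94, 'gripper_force': 0.0}
1 rows to [545.0, 8.5, 79.0, 13.8]
0.16,-0.01,1.99,0,0,0.001
```

Request:
step_arm:
  plan: [0.1,0,1,0,0,0,0,0,0.9,0,0,0,0,0,0,0,0,0,0,0,0,0,0,0]

```text
time_s: 15.0
ee_pos: [545.7, 7.5, 81.3]
ee_rot: [180.0, -0.0, 13.8]
force: [0.5, -0.1, 0.3]
gripper_width: 64.9
gripper_force: 0.0
```

Request:
step_arm:
  plan: [0,0,0,0,0,0,0,0,0,0,0,0,0,0,0,0,0,0,0,0,0,0,0,0,0,0,0,0,0,0]
  hand: 2

```text
time_s: 15.42
ee_pos: [545.8, 7.4, 81.4]
ee_rot: [180.0, -0.0, 13.8]
force: [-0.1, 0.5, 0.9]
gripper_width: 37.3
gripper_force: 20.0
```

Request:
step_arm:
  plan: [0,0,-0.5,0,0,0,0,0,-1,0,0,0,0,0,-1.5,0,0,0,0,0,-1.5,0,0,0,0,0,-1.5,0,0,0]

```text
time_s: 15.83
ee_pos: [545.7, 7.4, 142.6]
ee_rot: [180.0, -0.0, 13.8]
force: [0.4, 0.3, -0.7]
gripper_width: 37.2
gripper_force: 20.0
```

Request:
step_arm:
  plan: [0,0,-2,0,0,0,0,0,-3,0,0,0,0,0,-3,0,0,0,0,0,-2,0,0,0,0,0,0,0,0,0]

```text
time_s: 16.25
ee_pos: [548.1, 7.4, 247.0]
ee_rot: [179.8, -0.6, 13.8]
force: [0.6, 0.8, 0.0]
gripper_width: 37.1
gripper_force: 20.0
```

```bash
python3 - <<'E'
from h import *
s=st()
p=viewer.grab_frame('top')
print('bowl',[(round(d['score'],2),np.round(atz(p,d['location'],0)).tolist()[:2]) for d in viewer.pinpoint('bowl',p)[:2]])
p=viewer.grab_frame('wrist'); save(p,'w6')
print('bowl',[(round(d['score'],2),np.round(atz(p,d['location'],0)).tolist()[:2]) for d in viewer.pinpoint('bowl',p)[:2]])
t=go(398,-270,240,13.8,lin=38)
E
```

```text
{'time_s': 16.25, 'ee_pos': [548.14, 7.41, 247.02], 'ee_rot': [179.84, -0.61, 13.8], 'qpos': [-0.42, 14.9, 91.74, -0.01, 72.73, 75.78], 'force': [0.63, 0.8, 0.01], 'gripper_width': 37.11, 'gripper_force': 19.97}
bowl [(0.85, [404.0, -275.0])]
bowl []
9 rows to [398.0, -270.0, 240.0, 13.8]
-2.32,2.61,-0,0,0,-0
-2.32,2.61,-0,0,0,-0
-2.32,2.61,-0,0,0,-0
-2.32,2.61,-0,0,0,-0
-2.32,2.61,-0,0,0,-0
-2.32,2.61,-0,0,0,-0
-2.32,2.61,-0,0,0,-0
-2.32,2.61,-0,0,0,-0
-2.32,2.61,-0,0,0,-0
```

View pics/w6.png

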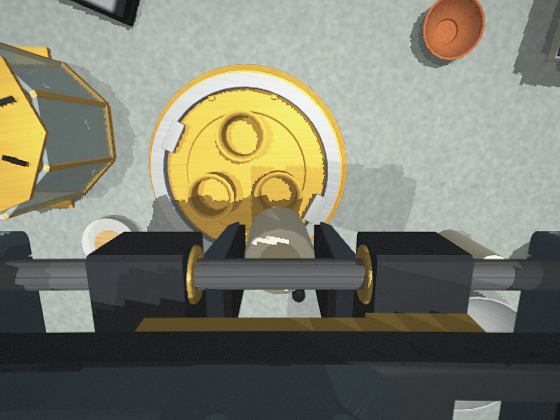

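Request:
step_arm:
  plan: [-2.32,2.61,0,0,0,0,-2.32,2.61,0,0,0,0,-2.32,2.61,0,0,0,0,-2.32,2.61,0,0,0,0,-2.32,2.61,0,0,0,0]

```text
time_s: 16.87
ee_pos: [462.3, -147.8, 239.4]
ee_rot: [-179.9, 0.2, 13.8]
force: [0.7, -1.3, -1.3]
gripper_width: 37.5
gripper_force: 20.0
```

Request:
step_arm:
  plan: [-2.32,2.61,0,0,0,0,-2.32,2.61,0,0,0,0,-2.32,2.61,0,0,0,0,-2.32,2.61,0,0,0,0,0,0,2,0,0,0]

```text
time_s: 17.28
ee_pos: [397.6, -275.9, 222.5]
ee_rot: [179.7, -0.1, 13.5]
force: [1.3, -0.2, 0.1]
gripper_width: 37.3
gripper_force: 20.0
```

Request:
step_arm:
  plan: [0,0,3,0,0,0,0,0,3,0,0,0,0,0,3,0,0,0,0,0,2,0,0,0,0,0,0,0,0,0]

```text
time_s: 17.7
ee_pos: [395.1, -267.9, 105.9]
ee_rot: [-179.5, 0.5, 13.8]
force: [-0.6, -0.4, 0.1]
gripper_width: 37.1
gripper_force: 20.0
```

```bash
python3 - <<'E'
from h import *
s=st()
p=viewer.grab_frame('wrist'); save(p,'w7')
print('bowl',[(d['location'],round(d['score'],2),np.round(atz(p,d['location'],0)).tolist()[:2]) for d in viewer.pinpoint('bowl',p)[:2]])
go(399,-271,62,13.8,lin=25)
E
```

```text
{'time_s': 17.7, 'ee_pos': [395.1, -267.93, 105.94], 'ee_rot': [-179.45, 0.48, 13.79], 'qpos': [-35.52, 16.77, 111.74, -0.01, 52.22, 40.7], 'force': [-0.57, -0.41, 0.07], 'gripper_width': 37.1, 'gripper_force': 19.97}
bowl [([287.8, 206.8], 0.95, [400.0, -273.0])]
2 rows to [399.0, -271.0, 62.0, 13.8]
0.03,0.06,2.41,0,0,-0
0.03,0.06,2.41,0,0,-0
```

Bowl confirmed at (400, −273). Lower and release gently.

Request:
step_arm:
  plan: [0.1,0.2,1.5,0,0,0,0.1,0.1,1.5,0,0,0,0,0,0.8,0,0,0,0,0,0.6,0,0,0,0,0,0.2,0,0,0]

```text
time_s: 18.22
ee_pos: [401.6, -272.9, 65.2]
ee_rot: [180.0, -0.0, 13.8]
force: [-0.4, -0.7, -0.4]
gripper_width: 37.5
gripper_force: 20.0
```

Request:
step_arm:
  plan: [0,0,0,0,0,0,0,0,0,0,0,0,0,0,0,0,0,0,0,0,0,0,0,0]
  hand: 5.5

```text
time_s: 18.55
ee_pos: [401.9, -273.2, 65.8]
ee_rot: [179.9, -0.1, 13.8]
force: [0.6, -1.1, 0.3]
gripper_width: 55.0
gripper_force: 0.0
```

Request:
step_arm:
  plan: [0,0,-1.5,0,0,0,0,0,-3,0,0,0,0,0,-3.5,0,0,0,0,0,-3.5,0,0,0,0,0,-2,0,0,0]

```text
time_s: 18.97
ee_pos: [402.7, -273.8, 204.3]
ee_rot: [179.7, -0.2, 13.8]
force: [0.8, -0.0, 0.7]
gripper_width: 55.3
gripper_force: 0.0
```

```bash
cat >> h.py <<'E'
def disc(p,guess,z,rad=40,thr=185):
    """bright disc (candle top at z) near guess"""
    c=px(p,[*guess,z]); im=p['img']; g=im.min(2)
    m=(g>thr).astype(np.uint8); n,l,s_,ce=cv2.connectedComponentsWithStats(m); out=[]
    for i in range(1,n):
        if s_[i,4]>40 and np.hypot(*(ce[i]-c))<rad:
            (u,v),r=cv2.minEnclosingCircle(np.argwhere(l==i)[:,::-1].astype(np.float32).reshape(-1,1,2).copy())
            out.append((atz(p,(u,v),z)[:2].round(1).tolist(),round(r,1),int(s_[i,4]),[round(u),round(v)]))
    return out
E
python3 - <<'E'
from h import *
s=st()
for c in('wrist','top'):
    p=viewer.grab_frame(c); save(p,c+'8')
    print('bowl',[(d['location'],round(d['score'],2)) for d in viewer.pinpoint('bowl',p)[:2]])
    print(c,[(d['location'],round(d['score'],2),atz(p,d['location'],45).round().tolist()) for d in viewer.pinpoint('candle1_mid',p)[:5]])
    for g in((529,-221),(545,-336)): print(disc(p,g,90))
E
```

```text
{'time_s': 18.97, 'ee_pos': [402.74, -273.78, 204.32], 'ee_rot': [179.72, -0.24, 13.8], 'qpos': [-35.56, 11.23, 103.1, -0.0, 65.3, 40.65], 'force': [0.83, -0.0, 0.73], 'gripper_width': 55.34, 'gripper_force': 0.0}
bowl []
wrist [([383.5, 68.0], 0.8, [543.0, -337.0, 45.0])]
[([524.5, -215.1], 30.3, 2093, [241, 41]), ([536.7, -241.5], 6.4, 60, [279, 33])]
[]
bowl [([384.9, 280.3], 0.8), ([165.1, 222.8], 0.52)]
top [([409.0, 222.1], 0.79, [550.0, -336.0, 45.0])]
[([523.8, -221.3], 6.7, 140, [370, 231])]
[([543.6, -338.9], 6.6, 136, [415, 223])]
```

View pics/wrist8.png

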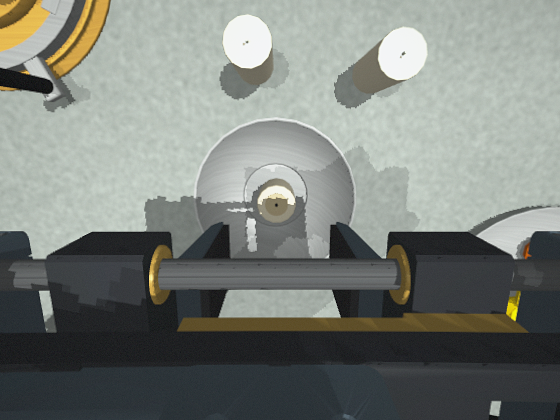

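```bash
python3 - <<'E'
from h import *
p=viewer.grab_frame('wrist')
g=p['img'].min(2)
for u in((247,41),(402,54)):
    m=(g>205).astype(np.uint8); n,l,s_,ce=cv2.connectedComponentsWithStats(m); i=l[u[1],u[0]]
    print(u,s_[i],ce[i],atz(p,ce[i],90).round(1),atz(p,u,90).round(1))
go(527,-219,160,13.8,lin=38)
E
```

```text
(247, 41) [ 225    8   50   56 2147] [249.62366092  35.47880764] [ 525.4 -219.2   90. ] [ 521.3 -218.1   90. ]
(402, 54) [ 385   20   50   55 2114] [409.54635762  47.53358562] [ 545.5 -336.7   90. ] [ 540.  -332.8   90. ]
4 rows to [527.0, -219.0, 160.0, 13.8]
3.38,-0.54,0.97,0,0,-0
3.38,-0.54,0.97,0,0,-0
3.38,-0.54,0.97,0,0,-0
3.38,-0.54,0.97,0,0,-0
```

Request:
step_arm:
  plan: [3.3,-0.54,0.8,0,0,0,3.3,-0.54,1,0,0,0,3.3,-0.54,1,0,0,0,3.3,-0.54,1,0,0,0,0,0,0,0,0,0]
  hand: 7.5

```text
time_s: 19.73
ee_pos: [527.9, -217.9, 158.3]
ee_rot: [-179.8, 0.1, 14.0]
force: [0.7, 0.2, 0.4]
gripper_width: 74.8
gripper_force: 0.0
```

```bash
python3 - <<'E'
from h import *
st()
p=viewer.grab_frame('wrist'); save(p,'w9')
c=px(p,[525,-219,90]); print(c)
print(disc(p,(525,-219),90,60,205),[(d['location'],round(d['score'],2),atz(p,d['location'],45).round().tolist()) for d in viewer.pinpoint('candle1_mid',p)[:5]])
E
```

```text
{'time_s': 19.73, 'ee_pos': [527.93, -217.86, 158.35], 'ee_rot': [-179.81, 0.07, 13.98], 'qpos': [-23.64, 21.03, 96.11, 0.12, 63.03, 52.33], 'force': [0.74, 0.23, 0.41], 'gripper_width': 74.84, 'gripper_force': 0.0}
[279.52928084 228.38602234]
[([539.1, -215.8], 12.0, 109, [280, 209]), ([527.4, -215.0], 19.0, 115, [275, 224]), ([514.9, -221.3], 14.6, 395, [279, 242])] [([418.9, 226.4], 0.81, [543.0, -338.0, 45.0])]
```

View pics/w9.png

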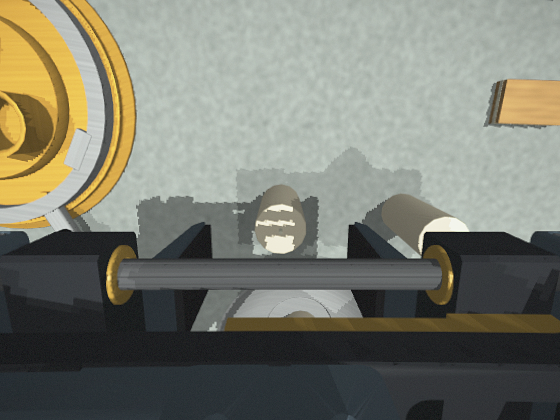

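Request:
step_arm:
  plan: [-0.3,0,2,0,0,0,0,0,2.5,0,0,0,0,0,2.5,0,0,0,0,0,2,0,0,0,0,0,1,0,0,0]

```text
time_s: 20.25
ee_pos: [518.6, -221.1, 59.7]
ee_rot: [-179.8, 0.3, 13.7]
force: [0.2, -0.1, 0.1]
gripper_width: 75.1
gripper_force: 0.0
```

Request:
step_arm:
  plan: [0,0,0,0,0,0,0,0,0,0,0,0,0,0,0,0,0,0,0,0,0,0,0,0,0,0,0,0,0,0]
  hand: 2

```text
time_s: 20.67
ee_pos: [522.3, -221.6, 63.5]
ee_rot: [179.9, -0.1, 13.8]
force: [-0.0, 0.5, -0.4]
gripper_width: 44.3
gripper_force: 0.0
```

Request:
step_arm:
  plan: [0,0,0,0,0,0,0,0,-0.5,0,0,0,0,0,-1,0,0,0,0,0,-1.5,0,0,0,0,0,-2,0,0,0]

```text
time_s: 21.08
ee_pos: [520.9, -220.8, 112.4]
ee_rot: [-179.9, 0.1, 13.8]
force: [0.6, 0.3, -0.9]
gripper_width: 37.8
gripper_force: 20.0
```

Request:
step_arm:
  plan: [0,0,-3,0,0,0,0,0,-3,0,0,0,0,0,-2,0,0,0,0,0,-1,0,0,0,0,0,0,0,0,0]

```text
time_s: 21.5
ee_pos: [522.9, -221.7, 205.3]
ee_rot: [179.8, -0.3, 13.8]
force: [-0.3, -0.4, -0.4]
gripper_width: 37.3
gripper_force: 20.0
```

```bash
python3 - <<'E'
from h import *
s=st()
t=go(590,59,200,13.8,lin=35)
E
```

```text
{'time_s': 21.5, 'ee_pos': [522.9, -221.7, 205.33], 'ee_rot': [179.78, -0.28, 13.8], 'qpos': [-24.13, 18.37, 92.93, -0.0, 68.35, 52.07], 'force': [-0.26, -0.4, -0.43], 'gripper_width': 37.35, 'gripper_force': 19.95}
9 rows to [590.0, 59.0, 200.0, 13.8]
1.47,-2.85,0.06,0,0,-0
1.47,-2.85,0.06,0,0,-0
1.47,-2.85,0.06,0,0,-0
1.47,-2.85,0.06,0,0,-0
1.47,-2.85,0.06,0,0,-0
1.47,-2.85,0.06,0,0,-0
1.47,-2.85,0.06,0,0,-0
1.47,-2.85,0.06,0,0,-0
1.47,-2.85,0.06,0,0,-0
```

Request:
step_arm:
  plan: [1.5,-2.85,0,0,0,0,1.5,-2.85,0,0,0,0,1.5,-2.85,0,0,0,0,1.5,-2.85,0,0,0,0,1.5,-2.85,0,0,0,0]

```text
time_s: 21.92
ee_pos: [559.6, -63.4, 200.4]
ee_rot: [-179.9, 0.2, 13.8]
force: [-0.7, -0.2, -0.7]
gripper_width: 37.2
gripper_force: 20.0
```

Request:
step_arm:
  plan: [1.5,-2.85,0,0,0,0,1.5,-2.85,0,0,0,0,1.5,-2.85,0,0,0,0,1.5,-2.85,0,0,0,0,0,0,0,0,0,0]

```text
time_s: 22.33
ee_pos: [591.8, 65.3, 200.1]
ee_rot: [-179.8, 0.1, 14.1]
force: [-0.3, -0.2, -0.6]
gripper_width: 37.9
gripper_force: 20.0
```

```bash
python3 - <<'E'
from h import *
s=st()
p=viewer.grab_frame('wrist'); save(p,'w10')
print(px(p,[597,58.8,62]))
for n,z in (('socket_a',28),('seat',16),('lock_mark',8)):
    print(n,[(np.round(d['location']).tolist(),round(d['score'],2),np.round(atz(p,d['location'],z)).tolist()[:2]) for d in viewer.pinpoint(n,p)[:5]])
t=go(594.7,58.2,135,13.8,lin=25)
E
```

```text
{'time_s': 22.33, 'ee_pos': [591.78, 65.3, 200.12], 'ee_rot': [-179.82, 0.08, 14.06], 'qpos': [5.1, 21.23, 89.34, 0.18, 69.54, 80.98], 'force': [-0.3, -0.2, -0.58], 'gripper_width': 37.85, 'gripper_force': 19.95}
[287.47223652 199.55546564]
socket_a [([287.0, 194.0], 0.63, [595.0, 59.0])]
seat []
lock_mark []
3 rows to [594.7, 58.2, 135.0, 13.8]
0.12,0.07,2.2,0,0,-0
0.12,0.07,2.2,0,0,-0
0.12,0.07,2.2,0,0,-0
```

View pics/w10.png

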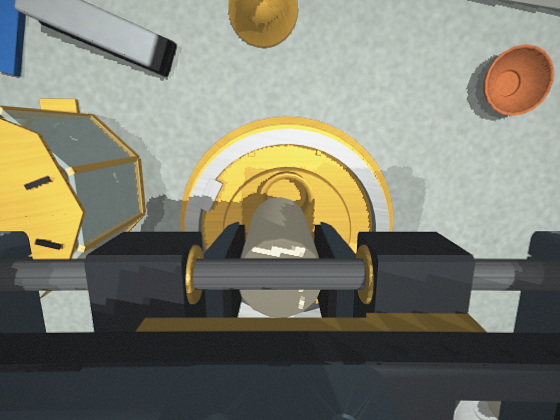

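Request:
step_arm:
  plan: [0.15,0.15,2,0,0,0,0,0,2.5,0,0,0,0,0,1.5,0,0,0,0,0,0.4,0,0,0,0,0,0,0,0,0]

```text
time_s: 22.95
ee_pos: [592.3, 57.6, 136.8]
ee_rot: [-180.0, 0.2, 13.7]
force: [0.3, -0.8, -0.2]
gripper_width: 37.8
gripper_force: 20.0
```

```bash
python3 - <<'E'
from h import *
st()
E
```

```text
{'time_s': 22.95, 'ee_pos': [592.28, 57.65, 136.78], 'ee_rot': [-179.99, 0.2, 13.7], 'qpos': [4.46, 24.15, 94.47, -0.02, 61.58, 80.77], 'force': [0.26, -0.84, -0.19], 'gripper_width': 37.85, 'gripper_force': 19.95}
```

Request:
step_arm:
  plan: [0.2,0,0.5,0,0,0,0,0,0.5,0,0,0,0,0,0.5,0,0,0,0,0,0,0,0,0]

```text
time_s: 23.28
ee_pos: [595.1, 59.4, 122.8]
ee_rot: [180.0, 0.0, 13.8]
force: [-0.8, 1.0, -0.5]
gripper_width: 37.6
gripper_force: 20.0
```

Request:
step_arm:
  plan: [0,0,0.5,0,0,0,0,0,0.5,0,0,0,0,0,0,0,0,0]

```text
time_s: 23.53
ee_pos: [596.5, 59.9, 117.3]
ee_rot: [180.0, -0.3, 13.8]
force: [-5.6, -0.1, 18.2]
gripper_width: 37.6
gripper_force: 20.0
```

Request:
step_arm:
  plan: [-0.15,0,-0.5,0,0,0,-0.1,0,0,0,0,0,0,0,0,0,0,0]

```text
time_s: 23.78
ee_pos: [592.8, 58.9, 118.2]
ee_rot: [180.0, -0.0, 13.8]
force: [0.3, -0.6, -1.3]
gripper_width: 37.4
gripper_force: 20.0
```

Request:
step_arm:
  plan: [0,0,0.3,0,0,0,0,0,0.3,0,0,0,0,0,0.2,0,0,0,0,0,0,0,0,0]

```text
time_s: 24.12
ee_pos: [593.0, 59.0, 109.1]
ee_rot: [-180.0, 0.0, 13.8]
force: [0.2, 0.0, -1.5]
gripper_width: 37.4
gripper_force: 20.0
```

Request:
step_arm:
  plan: [0,0,0.5,0,0,0,0,0,0.5,0,0,0,0,0,0.4,0,0,0,0,0,0,0,0,0]

```text
time_s: 24.45
ee_pos: [593.0, 58.9, 95.1]
ee_rot: [-180.0, 0.0, 13.8]
force: [2.6, 0.2, -2.5]
gripper_width: 37.8
gripper_force: 20.0
```

Request:
step_arm:
  plan: [0,0,0.3,0,0,0,0,0,0.2,0,0,0,0,0,0,0,0,0]

```text
time_s: 24.7
ee_pos: [593.0, 58.9, 90.8]
ee_rot: [180.0, -0.0, 13.8]
force: [1.7, 0.4, -2.1]
gripper_width: 37.8
gripper_force: 20.0
```

Request:
step_arm:
  plan: [0,0,0.2,0,0,0,0,0,0.2,0,0,0,0,0,0,0,0,0]

```text
time_s: 24.95
ee_pos: [593.2, 58.9, 88.1]
ee_rot: [180.0, -0.1, 13.8]
force: [-0.4, 0.7, 5.3]
gripper_width: 37.4
gripper_force: 20.0
```

Request:
step_arm:
  plan: [0,0,0,0,0,0,0,0,0,0,0,0,0,0,0,0,0,0]

```text
time_s: 25.2
ee_pos: [593.2, 58.9, 88.1]
ee_rot: [180.0, -0.1, 13.8]
force: [-0.2, -0.5, 5.7]
gripper_width: 37.7
gripper_force: 20.0
```

Request:
step_arm:
  plan: [0,0,0,0,0,0,0,0,0,0,0,0,0,0,0,0,0,0]
  hand: 5.5

```text
time_s: 25.45
ee_pos: [592.3, 58.8, 86.7]
ee_rot: [-180.0, 0.1, 13.8]
force: [0.3, -0.3, 0.6]
gripper_width: 54.0
gripper_force: 0.0
```

Request:
step_arm:
  plan: [0,0,-1,0,0,0,0,0,-2,0,0,0,0,0,-3,0,0,0,0,0,-3,0,0,0,0,0,-3,0,0,0]

```text
time_s: 25.87
ee_pos: [592.5, 58.8, 208.8]
ee_rot: [180.0, 0.0, 13.8]
force: [0.3, 0.1, -1.1]
gripper_width: 54.8
gripper_force: 0.0
```

```bash
python3 - <<'E'
from h import *
s=st()
p=viewer.grab_frame('wrist'); save(p,'w11')
t=go(538,-330,200,13.8,lin=38)
E
```

```text
{'time_s': 25.87, 'ee_pos': [592.5, 58.82, 208.82], 'ee_rot': [180.0, 0.04, 13.79], 'qpos': [4.57, 20.86, 88.61, -0.01, 70.56, 80.78], 'force': [0.34, 0.14, -1.1], 'gripper_width': 54.84, 'gripper_force': 0.0}
11 rows to [538.0, -330.0, 200.0, 13.8]
-1.36,3.31,0.14,0,0,-0
-1.36,3.31,0.14,0,0,-0
-1.36,3.31,0.14,0,0,-0
-1.36,3.31,0.14,0,0,-0
-1.36,3.31,0.14,0,0,-0
-1.36,3.31,0.14,0,0,-0
-1.36,3.31,0.14,0,0,-0
-1.36,3.31,0.14,0,0,-0
-1.36,3.31,0.14,0,0,-0
-1.36,3.31,0.14,0,0,-0
-1.36,3.31,0.14,0,0,-0
```

View pics/w11.png

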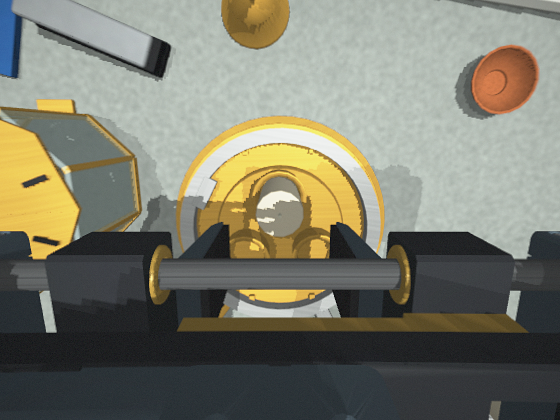

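Request:
step_arm:
  plan: [-1.36,3.31,0,0,0,0,-1.36,3.31,0,0,0,0,-1.36,3.31,0,0,0,0,-1.36,3.31,0,0,0,0,-1.36,3.31,0,0,0,0]
  hand: 7.5

```text
time_s: 26.33
ee_pos: [565.7, -119.5, 207.6]
ee_rot: [180.0, -0.0, 13.8]
force: [0.1, 0.3, 0.6]
gripper_width: 74.9
gripper_force: 0.0
```

Request:
step_arm:
  plan: [-1.36,3.31,0,0,0,0,-1.36,3.31,0,0,0,0,-1.36,3.31,0,0,0,0,-1.36,3.31,0,0,0,0,-1.36,3.31,0,0,0,0]

```text
time_s: 26.75
ee_pos: [539.1, -296.6, 207.6]
ee_rot: [180.0, -0.0, 13.8]
force: [0.3, -0.2, 0.2]
gripper_width: 75.0
gripper_force: 0.0
```

Request:
step_arm:
  plan: [-1.8,3.31,0,0,0,0,-1.5,0,0,0,0,0,-1,0,0,0,0,0,0,0,0,0,0,0,0,0,0,0,0,0]

```text
time_s: 27.17
ee_pos: [505.8, -336.7, 207.6]
ee_rot: [-180.0, -0.0, 13.8]
force: [-0.1, 0.4, 0.6]
gripper_width: 75.0
gripper_force: 0.0
```

```bash
python3 - <<'E'
from h import *
s=st()
p=viewer.grab_frame('wrist'); save(p,'w12')
print(px(p,[545,-337,90]))
for t in(185,205,220): print(disc(p,(545,-337),90,60,t))
print([(d['location'],round(d['score'],2),atz(p,d['location'],45).round().tolist()) for d in viewer.pinpoint('candle1_mid',p)[:5]])
g=cv2.GaussianBlur(cv2.cvtColor(p['img'],cv2.COLOR_RGB2GRAY),(5,5),0)
c=cv2.HoughCircles(g,cv2.HOUGH_GRADIENT,1,30,param1=80,param2=18,minRadius=18,maxRadius=32)
print([] if c is None else [(q.tolist(),atz(p,q[:2],90).round(1).tolist()) for q in c[0] if np.hypot(*(q[:2]-px(p,[545,-337,90])))<40])
go(542,-338,60,13.8,lin=25)
E
```

```text
{'time_s': 27.17, 'ee_pos': [505.83, -336.68, 207.58], 'ee_rot': [-179.99, -0.04, 13.79], 'qpos': [-34.75, 21.97, 87.07, 0.04, 70.94, 41.45], 'force': [-0.12, 0.39, 0.6], 'gripper_width': 74.95, 'gripper_force': 0.0}
[290.27092187 164.77955052]
[([545.1, -336.8], 22.0, 1504, [290, 165])]
[([545.3, -336.7], 21.9, 1472, [290, 164])]
[([545.4, -336.7], 21.8, 1423, [290, 164])]
[([286.4, 158.8], 0.87, [546.0, -334.0, 45.0])]
[([290.5, 164.5, 21.600000381469727], [545.3, -337.1, 90.0])]
7 rows to [542.0, -338.0, 60.0, 13.8]
0.48,0.14,2.11,0,0,0
0.48,0.14,2.11,0,0,0
0.48,0.14,2.11,0,0,0
0.48,0.14,2.11,0,0,0
0.48,0.14,2.11,0,0,0
0.48,0.14,2.11,0,0,0
0.48,0.14,2.11,0,0,0
```

Request:
step_arm:
  plan: [1.9,0.48,0,0,0,0,1.9,0.48,1,0,0,0,0,0,2.5,0,0,0,0,0,2.5,0,0,0,0,0,2.5,0,0,0]

```text
time_s: 27.68
ee_pos: [546.6, -336.3, 121.5]
ee_rot: [179.9, -0.1, 13.9]
force: [0.7, -0.3, 0.1]
gripper_width: 74.8
gripper_force: 0.0
```

Request:
step_arm:
  plan: [0,0,2.5,0,0,0,0,0,2,0,0,0,0,0,1.5,0,0,0,0,0,0,0,0,0,0,0,0,0,0,0]

```text
time_s: 28.1
ee_pos: [545.6, -336.6, 61.7]
ee_rot: [-179.9, 0.0, 13.9]
force: [0.6, -0.1, 0.3]
gripper_width: 75.0
gripper_force: 0.0
```

```bash
python3 - <<'E'
from h import *
s=st(); go(545.3,-336.9,62,13.8)
E
```

```text
{'time_s': 28.1, 'ee_pos': [545.61, -336.56, 61.7], 'ee_rot': [-179.94, 0.04, 13.88], 'qpos': [-32.7, 31.99, 92.85, 0.01, 55.24, 43.41], 'force': [0.57, -0.08, 0.32], 'gripper_width': 74.95, 'gripper_force': 0.0}
1 rows to [545.3, -336.9, 62.0, 13.8]
-0.04,0.03,-0.03,0,0,0.001
```

Request:
step_arm:
  plan: [0,0,0,0,0,0,0,0,0,0,0,0,0,0,0,0,0,0,0,0,0,0,0,0,0,0,0,0,0,0]
  hand: 2

```text
time_s: 28.52
ee_pos: [545.4, -337.9, 62.9]
ee_rot: [179.9, -0.0, 13.8]
force: [0.3, -0.2, -0.1]
gripper_width: 44.7
gripper_force: 0.0
```

Request:
step_arm:
  plan: [0,0,0,0,0,0,0,0,-0.5,0,0,0,0,0,-1.5,0,0,0,0,0,-2.5,0,0,0,0,0,-2.5,0,0,0]

```text
time_s: 28.93
ee_pos: [544.4, -337.3, 132.3]
ee_rot: [-179.9, 0.1, 13.8]
force: [0.8, -0.3, -1.3]
gripper_width: 37.9
gripper_force: 20.0
```

Request:
step_arm:
  plan: [0,0,-3,0,0,0,0,0,-3,0,0,0,0,0,-2,0,0,0,0,0,0,0,0,0,0,0,0,0,0,0]

```text
time_s: 29.35
ee_pos: [545.3, -337.8, 213.3]
ee_rot: [179.9, -0.1, 13.8]
force: [0.9, -0.3, -1.7]
gripper_width: 37.5
gripper_force: 20.0
```

Request:
step_arm:
  plan: [0.74,-3.71,0,0,0,0,0.74,-3.71,0,0,0,0,0.74,-3.71,0,0,0,0,0.74,-3.71,0,0,0,0,0.74,-3.71,0,0,0,0]

```text
time_s: 29.77
ee_pos: [535.1, -146.8, 209.8]
ee_rot: [-179.9, 0.2, 13.8]
force: [0.3, -0.4, -0.8]
gripper_width: 37.9
gripper_force: 20.0
```

Request:
step_arm:
  plan: [0.74,-3.71,0,0,0,0,0.74,-3.71,0,0,0,0,0.74,-3.71,0,0,0,0,0.74,-3.71,0,0,0,0,0.74,-3.71,0,0,0,0]

```text
time_s: 30.18
ee_pos: [526.8, 41.9, 210.0]
ee_rot: [-180.0, 0.2, 13.8]
force: [0.4, 0.7, -0.7]
gripper_width: 38.0
gripper_force: 20.0
```

Request:
step_arm:
  plan: [0.74,-3.71,0,0,0,0,0,0,0,0,0,0,0,0,0,0,0,0,0,0,0,0,0,0]

```text
time_s: 30.52
ee_pos: [526.0, 77.8, 210.6]
ee_rot: [180.0, 0.2, 13.8]
force: [-0.2, -1.0, -0.6]
gripper_width: 37.7
gripper_force: 20.0
```

```bash
python3 - <<'E'
from h import *
s=st(); p=viewer.grab_frame('wrist'); save(p,'w13')
print([(np.round(d['location']).tolist(),round(d['score'],2),np.round(atz(p,d['location'],28)).tolist()[:2]) for d in viewer.pinpoint('socket_b',p)[:5]])
for t in (150,185,205): print(disc(p,(597,58.8),118,60,t))
go(527.2,79.1,130,13.8,lin=25)
E
```

```text
{'time_s': 30.52, 'ee_pos': [525.97, 77.77, 210.62], 'ee_rot': [179.98, 0.19, 13.84], 'qpos': [7.2, 15.2, 96.73, -0.05, 68.25, 83.37], 'force': [-0.19, -1.01, -0.65], 'gripper_width': 37.7, 'gripper_force': 19.97}
[([344.0, 193.0], 0.83, [543.0, 10.0]), ([280.0, 196.0], 0.74, [524.0, 77.0])]
[([586.6, 83.9], 284.4, 72828, [290, 138]), ([595.3, 58.9], 25.7, 2004, [325, 134])]
[([572.3, 62.5], 104.3, 5743, [313, 163]), ([595.3, 59.1], 25.7, 1963, [325, 134])]
[([572.8, 62.9], 104.2, 5195, [312, 162]), ([595.4, 59.0], 25.6, 1940, [325, 134])]
4 rows to [527.2, 79.1, 130.0, 13.8]
0.03,-0.05,2.03,0,0,-0
0.03,-0.05,2.03,0,0,-0
0.03,-0.05,2.03,0,0,-0
0.03,-0.05,2.03,0,0,-0
```

Request:
step_arm:
  plan: [0,-0.1,2,0,0,0,0,0,2.5,0,0,0,0,0,2,0,0,0,0,0,1.5,0,0,0,0,0,0,0,0,0]

```text
time_s: 31.03
ee_pos: [524.3, 77.2, 128.8]
ee_rot: [-180.0, 0.4, 13.7]
force: [-1.1, -0.4, -1.8]
gripper_width: 37.8
gripper_force: 20.0
```

Request:
step_arm:
  plan: [0,0,0.4,0,0,0,0,0,0.4,0,0,0,0,0,0.3,0,0,0,0,0,0,0,0,0]

```text
time_s: 31.37
ee_pos: [526.7, 78.8, 121.3]
ee_rot: [180.0, -0.0, 13.8]
force: [-0.6, 0.6, -1.6]
gripper_width: 38.0
gripper_force: 20.0
```

Request:
step_arm:
  plan: [-0.1,0,0.3,0,0,0,0,0,0.3,0,0,0,0,0,0,0,0,0]

```text
time_s: 31.62
ee_pos: [525.3, 78.8, 114.8]
ee_rot: [180.0, 0.0, 13.8]
force: [0.1, 0.3, -0.7]
gripper_width: 37.9
gripper_force: 20.0
```

Request:
step_arm:
  plan: [0,0,0.3,0,0,0,0,0,0,0,0,0]

```text
time_s: 31.78
ee_pos: [525.4, 78.9, 111.7]
ee_rot: [180.0, 0.0, 13.8]
force: [-0.8, -1.1, -0.2]
gripper_width: 37.5
gripper_force: 20.0
```

Entering freely; continue to the floor (expect TCP about 91).

Request:
step_arm:
  plan: [0,0,0.4,0,0,0,0,0,0.5,0,0,0,0,0,0.5,0,0,0,0,0,0,0,0,0]

```text
time_s: 32.12
ee_pos: [524.8, 78.7, 96.8]
ee_rot: [-180.0, 0.1, 13.8]
force: [-0.2, -0.1, -1.5]
gripper_width: 37.7
gripper_force: 20.0
```

Request:
step_arm:
  plan: [0,0,0.3,0,0,0,0,0,0.2,0,0,0,0,0,0.2,0,0,0,0,0,0,0,0,0]

```text
time_s: 32.45
ee_pos: [525.5, 78.8, 90.8]
ee_rot: [180.0, 0.0, 13.8]
force: [-1.0, 0.1, 0.0]
gripper_width: 38.1
gripper_force: 20.0
```

Request:
step_arm:
  plan: [0,0,0.2,0,0,0,0,0,0,0,0,0,0,0,0,0,0,0]

```text
time_s: 32.7
ee_pos: [525.8, 79.1, 90.4]
ee_rot: [-180.0, -0.1, 13.8]
force: [-1.9, 1.0, 7.3]
gripper_width: 37.7
gripper_force: 20.0
```

Request:
step_arm:
  plan: [0,0,0,0,0,0,0,0,0,0,0,0,0,0,0,0,0,0]
  hand: 5.5

```text
time_s: 32.95
ee_pos: [525.7, 78.8, 89.2]
ee_rot: [180.0, -0.0, 13.8]
force: [0.6, -0.4, -0.6]
gripper_width: 53.4
gripper_force: 0.0
```

Request:
step_arm:
  plan: [0,0,-1,0,0,0,0,0,-2,0,0,0,0,0,-3.5,0,0,0,0,0,-3.5,0,0,0,0,0,-3.5,0,0,0]

```text
time_s: 33.37
ee_pos: [525.3, 78.8, 226.1]
ee_rot: [180.0, 0.0, 13.8]
force: [0.2, 0.5, 0.2]
gripper_width: 54.8
gripper_force: 0.0
```

Request:
step_arm:
  plan: [-1.5,0,-3,0,0,0,-2,0,-3,0,0,0,-1,0,-2,0,0,0,0,0,0,0,0,0]

```text
time_s: 33.7
ee_pos: [482.2, 67.9, 310.0]
ee_rot: [179.9, -0.6, 13.8]
force: [-0.2, 0.2, -0.0]
gripper_width: 54.7
gripper_force: 0.0
```

```bash
python3 - <<'E'
from h import *
s=st(); p=viewer.grab_frame('wrist'); save(p,'w14')
print([(np.round(d['location']).tolist(),round(d['score'],2),np.round(atz(p,d['location'],28)).tolist()[:2]) for d in viewer.pinpoint('socket_b',p)[:5]])
print([(np.round(d['location']).tolist(),round(d['score'],2),np.round(atz(p,d['location'],16)).tolist()[:2]) for d in viewer.pinpoint('seat',p)[:5]])
for g in((596,58.8),(526,79)):
  for t in (185,205): print(disc(p,g,118,30,t))
for n,z in(('lock_post',75),('lock_mark',8),('hood_bar',153)): print(n,[(d['location'],round(d['score'],2),atz(p,d['location'],z).round().tolist()) for d in viewer.pinpoint(n,p)[:3]])
q=viewer.grab_frame('top'); print([(d['location'],round(d['score'],2),atz(q,d['location'],153).round().tolist()) for d in viewer.pinpoint('hood_bar',q)[:3]])
print(barfit(q,(545,287),160))
E
```

```text
{'time_s': 33.7, 'ee_pos': [482.19, 67.94, 309.97], 'ee_rot': [179.92, -0.56, 13.78], 'qpos': [6.67, 7.47, 92.28, -0.01, 79.69, 82.89], 'force': [-0.17, 0.2, -0.02], 'gripper_width': 54.73, 'gripper_force': 0.0}
[([302.0, 98.0], 0.87, [595.0, 64.0]), ([281.0, 151.0], 0.63, [524.0, 75.0]), ([331.0, 147.0], 0.62, [545.0, 12.0])]
[([304.0, 132.0], 0.93, [555.0, 50.0])]
[([554.7, 51.0], 90.2, 5317, [311, 132]), ([595.2, 58.8], 19.3, 1090, [314, 90])]
[([559.4, 58.6], 84.3, 4294, [305, 126]), ([595.3, 58.9], 19.2, 1076, [314, 90])]
[([526.0, 78.9], 17.7, 955, [279, 152])]
[([525.9, 79.2], 17.5, 942, [278, 153])]
lock_post [([351.0, 231.3], 0.76, [450.0, -34.0, 75.0]), ([60.1, 80.2], 0.54, [542.0, 335.0, 75.0])]
lock_mark [([250.3, 208.7], 0.95, [432.0, 98.0, 8.0])]
hood_bar [([59.7, 77.3], 0.92, [545.0, 285.0, 153.0])]
[([165.0, 227.3], 0.76, [534.0, 285.0, 153.0])]
(array([541.25096671, 283.03951036]), np.float64(13.925702953691228), array([54.3396301 , 13.10235382]), np.int32(113))
```

View pics/w14.png

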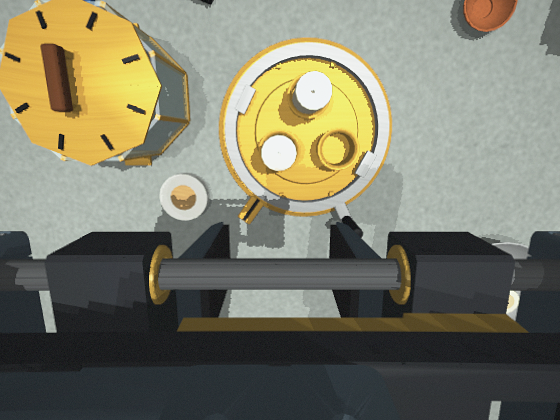

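```bash
python3 - <<'E'
from h import *
p=viewer.grab_frame('wrist')
print(barfit(p,(543,286),160)); go(543.5,287,235,13.8,lin=38)
E
```

```text
(array([543.51612102, 283.17931492]), np.float64(14.480460939287667), array([55.07377734, 19.94400675]), np.int32(1557))
7 rows to [543.5, 287.0, 235.0, 13.8]
1.6,-2.83,0.97,0,0,-0
1.6,-2.83,0.97,0,0,-0
1.6,-2.83,0.97,0,0,-0
1.6,-2.83,0.97,0,0,-0
1.6,-2.83,0.97,0,0,-0
1.6,-2.83,0.97,0,0,-0
1.6,-2.83,0.97,0,0,-0
```

Request:
step_arm:
  plan: [1.6,-2.83,0.6,0,0,0,1.6,-2.83,1,0,0,0,1.6,-2.83,1,0,0,0,1.6,-2.83,1,0,0,0]

```text
time_s: 34.48
ee_pos: [517.4, 194.6, 267.2]
ee_rot: [180.0, 0.0, 13.8]
force: [0.9, -1.0, 0.3]
gripper_width: 54.8
gripper_force: 0.0
```

Request:
step_arm:
  plan: [1.6,-2.83,1,0,0,0,1.6,-2.83,1,0,0,0,1.6,-2.83,1,0,0,0,0,0,0,0,0,0,0,0,0,0,0,0]

```text
time_s: 34.9
ee_pos: [543.1, 288.3, 236.0]
ee_rot: [179.9, 0.2, 13.9]
force: [-0.6, -0.7, 0.6]
gripper_width: 55.3
gripper_force: 0.0
```

```bash
python3 - <<'E'
from h import *
st(); p=viewer.grab_frame('wrist')
b=barfit(p,(543.5,286),160,90); print(b,'mean'); t=go(*b[0],152.5,b[1],lin=25)
E
```

```text
{'time_s': 34.9, 'ee_pos': [543.13, 288.31, 236.04], 'ee_rot': [179.93, 0.2, 13.93], 'qpos': [26.9, 21.79, 83.19, -0.02, 75.23, 102.97], 'force': [-0.64, -0.74, 0.63], 'gripper_width': 55.27, 'gripper_force': 0.0}
(array([544.25657886, 287.43256423]), np.float64(13.7473206439943), array([55.62483761, 13.47686618]), np.int32(1248)) mean
4 rows to [544.2565788595748, 287.4325642323744, 152.5, 13.7473206439943]
0.03,0,2.11,0,0,0
0.03,0,2.11,0,0,0
0.03,0,2.11,0,0,0
0.03,0,2.11,0,0,0
```

Request:
step_arm:
  plan: [0.1,0,2,0,0,0,0,0,2.5,0,0,0,0,0,2,0,0,0,0,0,1.5,0,0,0,0,0,0.3,0,0,0]

```text
time_s: 35.37
ee_pos: [542.9, 285.2, 152.9]
ee_rot: [179.9, 0.3, 13.7]
force: [-0.2, 0.2, -0.0]
gripper_width: 54.8
gripper_force: 0.0
```

Request:
step_arm:
  plan: [0,0,0,0,0,0,0,0,0,0,0,0]

```text
time_s: 35.53
ee_pos: [545.1, 286.9, 156.5]
ee_rot: [-180.0, -0.1, 13.7]
force: [0.4, -1.0, -0.3]
gripper_width: 55.0
gripper_force: 0.0
```

Request:
step_arm:
  plan: [0,0,0,0,0,0,0,0,0,0,0,0,0,0,0,0,0,0,0,0,0,0,0,0,0,0,0,0,0,0]
  hand: 0.5
  newtons: 40

```text
time_s: 35.95
ee_pos: [544.5, 287.5, 155.5]
ee_rot: [-180.0, -0.0, 13.8]
force: [-0.9, -1.1, 0.7]
gripper_width: 24.4
gripper_force: 0.0
```

Request:
step_arm:
  plan: [0,0,0,0,0,0,0,0,0,0,0,0]

```text
time_s: 36.12
ee_pos: [544.4, 287.5, 155.2]
ee_rot: [-180.0, -0.0, 13.8]
force: [-0.3, 0.9, 0.2]
gripper_width: 13.6
gripper_force: 40.0
```

Request:
step_arm:
  plan: [0,0,-0.5,0,0,0,0,0,-1,0,0,0,0,0,-2,0,0,0,0,0,-2.5,0,0,0,0,0,-2.5,0,0,0]

```text
time_s: 36.53
ee_pos: [543.9, 287.1, 240.7]
ee_rot: [180.0, 0.1, 13.8]
force: [0.6, -0.8, -4.5]
gripper_width: 13.5
gripper_force: 40.0
```

Request:
step_arm:
  plan: [0,0,-2.5,0,0,0,0,0,-2.5,0,0,0,0,0,-1.5,0,0,0,-0.1,0.5,0,0,0,0,-0.3,1.5,0,0,0,0]

```text
time_s: 36.95
ee_pos: [545.2, 268.0, 305.3]
ee_rot: [-179.9, -0.1, 13.9]
force: [0.3, -0.3, -5.3]
gripper_width: 13.5
gripper_force: 40.0
```

Request:
step_arm:
  plan: [-0.4,2,0,0,0,0,-0.4,2,0,0,0,0,-0.4,2,0,0,0,0,-0.4,2,0,0,0,0,-0.4,2,0,0,0,0]

```text
time_s: 37.37
ee_pos: [548.4, 162.5, 302.8]
ee_rot: [179.9, 0.3, 13.8]
force: [0.0, -0.5, -4.1]
gripper_width: 13.9
gripper_force: 40.0
```

Request:
step_arm:
  plan: [-0.4,2,0,0,0,0,-0.4,2,0,0,0,0,-0.4,2,0,0,0,0,-0.4,2,0,0,0,0,-0.4,2,0,0,0,0]

```text
time_s: 37.78
ee_pos: [552.5, 60.8, 302.9]
ee_rot: [180.0, 0.3, 13.8]
force: [-1.1, -0.5, -5.0]
gripper_width: 14.0
gripper_force: 40.0
```

Request:
step_arm:
  plan: [-0.27,1.4,0,0,0,0,0,0,0,0,0,0,0,0,0,0,0,0,0,0,0,0,0,0]

```text
time_s: 38.12
ee_pos: [554.0, 48.7, 303.9]
ee_rot: [-180.0, 0.2, 13.8]
force: [0.3, -0.2, -3.7]
gripper_width: 13.7
gripper_force: 40.0
```

```bash
python3 - <<'E'
from h import *
s=st(); go(555,48.7,240,13.8,lin=20)
p=viewer.grab_frame('wrist')
print(barfit(p,(555,48.7),s['ee_pos'][2]+4,90))
for n,z in(('lock_post',75),('seat',16)): print(n,[(d['location'],round(d['score'],2),atz(p,d['location'],z).round().tolist()) for d in viewer.pinpoint(n,p)[:3]])
E
```

```text
{'time_s': 38.12, 'ee_pos': [553.97, 48.68, 303.87], 'ee_rot': [-179.96, 0.16, 13.76], 'qpos': [3.83, 14.52, 84.13, 0.01, 81.51, 80.07], 'force': [0.27, -0.17, -3.69], 'gripper_width': 13.68, 'gripper_force': 40.0}
4 rows to [555.0, 48.7, 240.0, 13.8]
0.03,0.01,1.6,0,0,-0
0.03,0.01,1.6,0,0,-0
0.03,0.01,1.6,0,0,-0
0.03,0.01,1.6,0,0,-0
(array([570.02884289,  52.11001854]), np.float64(14.192041934517391), array([24.91908361, 13.58030202]), np.int32(1309))
lock_post []
seat []
```

Request:
step_arm:
  plan: [0.08,0,1,0,0,0,0,0,1.5,0,0,0,0,0,1.5,0,0,0,0,0,1,0,0,0,0,0,0,0,0,0]

```text
time_s: 38.68
ee_pos: [554.0, 49.5, 252.0]
ee_rot: [-179.9, 0.3, 13.8]
force: [-1.2, 0.5, -4.0]
gripper_width: 13.5
gripper_force: 40.0
```

Request:
step_arm:
  plan: [0,0,1,0,0,0,0,0,1.5,0,0,0,0,0,1.5,0,0,0,0,0,1,0,0,0,0,0,0,0,0,0]

```text
time_s: 39.1
ee_pos: [554.5, 49.2, 203.0]
ee_rot: [-180.0, 0.2, 13.8]
force: [-1.0, -0.1, -4.6]
gripper_width: 13.7
gripper_force: 40.0
```

Request:
step_arm:
  plan: [0,0,0.5,0,0,0,0,0,0.5,0,0,0,0,0,0.3,0,0,0,0,0,0,0,0,0]

```text
time_s: 39.43
ee_pos: [555.5, 49.2, 191.8]
ee_rot: [-180.0, 0.0, 13.8]
force: [-0.3, 1.0, -4.9]
gripper_width: 13.2
gripper_force: 40.0
```

Request:
step_arm:
  plan: [0,0,0.4,0,0,0,0,0,0.4,0,0,0,0,0,0,0,0,0]

```text
time_s: 39.68
ee_pos: [555.2, 49.2, 183.4]
ee_rot: [-180.0, 0.1, 13.8]
force: [0.1, 0.3, -4.6]
gripper_width: 13.4
gripper_force: 40.0
```

Request:
step_arm:
  plan: [0,0,0.3,0,0,0,0,0,0.3,0,0,0,0,0,0,0,0,0]

```text
time_s: 39.93
ee_pos: [555.3, 49.2, 177.4]
ee_rot: [-180.0, 0.1, 13.8]
force: [-0.1, -0.9, -4.6]
gripper_width: 13.7
gripper_force: 40.0
```

Request:
step_arm:
  plan: [0,0,0.3,0,0,0,0,0,0.2,0,0,0,0,0,0,0,0,0]

```text
time_s: 40.18
ee_pos: [555.3, 49.2, 172.6]
ee_rot: [-180.0, 0.1, 13.8]
force: [-0.2, 0.4, -4.8]
gripper_width: 13.5
gripper_force: 40.0
```

Request:
step_arm:
  plan: [0,0,0.2,0,0,0,0,0,0.1,0,0,0,0,0,0,0,0,0]

```text
time_s: 40.43
ee_pos: [556.0, 49.3, 171.2]
ee_rot: [180.0, -0.1, 13.8]
force: [-1.9, -0.7, 2.8]
gripper_width: 13.6
gripper_force: 40.0
```

Request:
step_arm:
  plan: [0,0,0.1,0,0,0,0,0,0,0,0,0]

```text
time_s: 40.6
ee_pos: [556.0, 49.3, 171.1]
ee_rot: [180.0, -0.1, 13.8]
force: [-3.5, -0.5, 7.7]
gripper_width: 13.5
gripper_force: 40.0
```

Request:
step_arm:
  plan: [0,0,-0.1,0,0,0,0,0,0,0,0,0,0,0,0,0,0,0,0,0,0,0,0,0]
  hand: 4.5
  newtons: 8

```text
time_s: 40.93
ee_pos: [555.8, 49.2, 170.1]
ee_rot: [180.0, -0.0, 13.8]
force: [-0.0, 0.5, 0.8]
gripper_width: 37.7
gripper_force: 0.0
```

Request:
step_arm:
  plan: [0,0,-1,0,0,0,0,0,-2,0,0,0,0,0,-3,0,0,0,0,0,-3,0,0,0,0,0,0,0,0,0]

```text
time_s: 41.35
ee_pos: [558.9, 49.5, 267.1]
ee_rot: [179.9, -0.7, 13.8]
force: [1.0, -0.4, 1.2]
gripper_width: 44.9
gripper_force: 0.0
```

```bash
python3 - <<'E'
from h import *
s=st(); p=viewer.grab_frame('wrist'); print(barfit(p,(555,48.7),176,90))
C=np.array([554.8,48.7]); a=np.radians(219.8); q=C+139*np.array([np.cos(a),np.sin(a)])
t=go(*q,255,40,lin=30)
E
```

```text
{'time_s': 41.35, 'ee_pos': [558.85, 49.48, 267.11], 'ee_rot': [179.87, -0.72, 13.79], 'qpos': [3.89, 15.41, 88.12, 0.0, 75.73, 80.09], 'force': [0.99, -0.37, 1.16], 'gripper_width': 44.91, 'gripper_force': 0.0}
(array([556.3132654 ,  49.27861278]), np.float64(13.891051961556656), array([55.73179054, 12.9585087 ]), np.int32(1141))
5 rows to [448.0085902205002, -40.27524822840881, 255.0, 40.0]
-2.56,1.22,0.19,0,0,-0.091
-2.66,0.98,0.19,0,0,-0.091
-2.74,0.73,0.19,0,0,-0.091
-2.79,0.48,0.19,0,0,-0.091
-2.82,0.22,0.19,0,0,-0.091
```

Request:
step_arm:
  plan: [-2.6,1.22,0.1,0,0,-0.091,-2.66,0.98,0.1,0,0,-0.091,-2.74,0.73,0.1,0,0,-0.091,-2.79,0.48,0.1,0,0,-0.091,-2.82,0.22,0.1,0,0,-0.091]
  hand: 6

```text
time_s: 41.82
ee_pos: [443.8, -40.9, 254.3]
ee_rot: [-179.9, 0.1, 40.2]
force: [0.3, -0.7, 0.6]
gripper_width: 60.0
gripper_force: 0.0
```

Request:
step_arm:
  plan: [0,0,0,0,0,0,0,0,3,0,0,0,0,0,3.5,0,0,0,0,0,3.5,0,0,0,0,0,2,0,0,0]

```text
time_s: 42.23
ee_pos: [443.3, -40.0, 131.7]
ee_rot: [-179.8, 0.2, 39.8]
force: [-0.1, 0.5, -0.7]
gripper_width: 60.1
gripper_force: 0.0
```

```bash
python3 - <<'E'
from h import *
s=st(); p=viewer.grab_frame('wrist')
for n,z in(('lock_post',75),): print(n,[(d['location'],round(d['score'],2),atz(p,d['location'],z).round(1).tolist()) for d in viewer.pinpoint(n,p)[:3]])
C=np.array([554.8,48.7]); a=np.radians(219.8); q=C+139*np.array([np.cos(a),np.sin(a)])
t=go(*q,88,40,lin=30)
E
```

```text
{'time_s': 42.23, 'ee_pos': [443.26, -39.96, 131.74], 'ee_rot': [-179.77, 0.21, 39.81], 'qpos': [-6.63, 12.11, 113.9, 0.0, 54.3, 43.55], 'force': [-0.08, 0.46, -0.73], 'gripper_width': 60.13, 'gripper_force': 0.0}
lock_post [([284.4, 217.8], 0.85, [451.5, -37.9, 75.0])]
2 rows to [448.0085902205002, -40.27524822840881, 88.0, 40.0]
0.2,0.19,2.18,0,0,-0.001
0.2,0.19,2.18,0,0,-0.001
```

Request:
step_arm:
  plan: [0.3,0,1.5,0,0,0,0,0,1.5,0,0,0,0,0,1.2,0,0,0,0,0,0,0,0,0,0,0,0,0,0,0]

```text
time_s: 42.75
ee_pos: [448.5, -38.4, 93.9]
ee_rot: [180.0, -0.0, 39.9]
force: [0.5, -0.1, -0.2]
gripper_width: 60.3
gripper_force: 0.0
```

Request:
step_arm:
  plan: [0,0,0,0,0,0,0,0,0,0,0,0,0,0,0,0,0,0,0,0,0,0,0,0,0,0,0,0,0,0]
  hand: 0.5

```text
time_s: 43.17
ee_pos: [448.0, -38.5, 93.6]
ee_rot: [180.0, -0.0, 39.9]
force: [-0.8, -0.3, -0.4]
gripper_width: 29.5
gripper_force: 0.0
```

Request:
step_arm:
  plan: [0,0,0,0,0,0,0,0,0,0,0,0]

```text
time_s: 43.33
ee_pos: [447.8, -38.5, 93.2]
ee_rot: [180.0, -0.0, 39.9]
force: [1.4, -1.4, 0.1]
gripper_width: 16.1
gripper_force: 0.5
```

Request:
step_arm:
  plan: [0.1,-1.66,0,0,0,0.122,0.1,-1.66,0,0,0,0.122,0.1,-1.66,0,0,0,0.122,0.1,-1.66,0,0,0,0.122]

```text
time_s: 43.67
ee_pos: [420.2, 21.2, 93.5]
ee_rot: [179.9, -0.2, 11.5]
force: [5.0, -1.1, -3.8]
gripper_width: 13.7
gripper_force: 8.0
```

```bash
python3 - <<'E'
from h import *
s=st(); d=s['ee_pos'][:2]-np.array([554.8,48.7]); print(np.hypot(*d),np.degrees(np.arctan2(d[1],d[0]))%360)
E
```

```text
{'time_s': 43.67, 'ee_pos': [420.24, 21.17, 93.47], 'ee_rot': [179.94, -0.23, 11.52], 'qpos': [1.33, 12.78, 120.11, -0.02, 46.87, 79.82], 'force': [4.98, -1.14, -3.8], 'gripper_width': 13.68, 'gripper_force': 7.99}
137.34991434846444 191.5622631473607
```

Request:
step_arm:
  plan: [0.1,-1.66,0,0,0,0.122,0.1,-1.66,0,0,0,0.122,0.1,-1.66,0,0,0,0.122,0.1,-1.66,0,0,0,0.122,0.05,-0.9,0,0,0,0.066]

```text
time_s: 44.08
ee_pos: [425.7, 96.3, 93.4]
ee_rot: [-180.0, -0.2, -20.0]
force: [2.9, -2.2, -1.0]
gripper_width: 13.7
gripper_force: 8.0
```

Request:
step_arm:
  plan: [0,0,0,0,0,0,0,0,0,0,0,0]

```text
time_s: 44.25
ee_pos: [425.5, 95.4, 93.4]
ee_rot: [-179.9, -0.1, -19.7]
force: [3.7, 0.2, 0.1]
gripper_width: 13.2
gripper_force: 8.0
```

```bash
python3 - <<'E'
from h import *
s=st(); d=s['ee_pos'][:2]-np.array([554.8,48.7]); print(np.hypot(*d),np.degrees(np.arctan2(d[1],d[0]))%360)
E
```

```text
{'time_s': 44.25, 'ee_pos': [425.46, 95.43, 93.41], 'ee_rot': [-179.95, -0.14, -19.66], 'qpos': [11.15, 14.05, 118.26, -0.04, 47.54, 120.84], 'force': [3.67, 0.19, 0.15], 'gripper_width': 13.22, 'gripper_force': 8.0}
137.5194873903542 160.13431837652925
```

Request:
step_arm:
  plan: [0.02,-0.5,0,0,0,0.035,0,0,0,0,0,0,0,0,0,0,0,0]

```text
time_s: 44.5
ee_pos: [426.9, 99.4, 93.4]
ee_rot: [-179.9, -0.1, -21.8]
force: [3.7, -0.9, -0.7]
gripper_width: 13.5
gripper_force: 8.0
```

Request:
step_arm:
  plan: [0,0,0,0,0,0,0,0,0,0,0,0,0,0,0,0,0,0,0,0,0,0,0,0]
  hand: 5

```text
time_s: 44.83
ee_pos: [425.3, 99.5, 92.9]
ee_rot: [179.9, 0.1, -21.8]
force: [-0.1, -1.2, 0.3]
gripper_width: 37.6
gripper_force: 0.0
```

Request:
step_arm:
  plan: [0,0,-2,0,0,0,0,0,-3,0,0,0,0,0,-3.5,0,0,0,0,0,-3.5,0,0,0,0,0,-3.5,0,0,0]

```text
time_s: 45.25
ee_pos: [425.2, 99.7, 249.5]
ee_rot: [180.0, 0.1, -21.8]
force: [1.7, -0.1, 0.2]
gripper_width: 50.2
gripper_force: 0.0
```

Request:
step_arm:
  plan: [-0.5,0,-2,0,0,0,-0.5,0,-2,0,0,0,0,0,0,0,0,0,0,0,0,0,0,0]

```text
time_s: 45.58
ee_pos: [416.8, 103.6, 288.5]
ee_rot: [-180.0, -0.1, -21.8]
force: [0.1, 0.2, -1.0]
gripper_width: 50.0
gripper_force: 0.0
```

```bash
python3 - <<'E'
from h import *
s=st(); C=np.array([554.8,48.7])
for c in('wrist','wrist','scene'):
    p=viewer.grab_frame(c)
    if c=='wrist':
        u=px(p,[432,98,20]).round().astype(int); cr=p['img'][max(0,u[1]-70):u[1]+70,max(0,u[0]-90):u[0]+90]; cv2.imwrite('pics/crop.png',cv2.resize(cr[:,:,::-1],None,fx=4,fy=4))
    for n,z in(('lock_post',75),('lock_mark',8),('hood_bar',169)):
        for d in viewer.pinpoint(n,p)[:1]:
            q=atz(p,d['location'],z)[:2]; e=q-C; print(c,n,np.round(d['location']),round(d['score'],2),q.round(1),np.hypot(*e).round(1),(np.degrees(np.arctan2(e[1],e[0]))%360).round(1))
    print(barfit(p,(556,49),176,60))
E
```

```text
{'time_s': 45.58, 'ee_pos': [416.75, 103.59, 288.5], 'ee_rot': [-179.96, -0.07, -21.81], 'qpos': [12.43, 2.81, 100.6, -0.0, 76.51, 124.24], 'force': [0.12, 0.23, -0.97], 'gripper_width': 50.03, 'gripper_force': 0.0}
wrist lock_post [279. 178.] 0.78 [429.1  98.7] 135.3 158.3
wrist lock_mark [282. 170.] 0.56 [429.7  94.5] 133.2 159.9
wrist hood_bar [280.  20.] 0.93 [553.6  48.1] 1.4 206.0
(array([549.4398592 ,  48.82452088]), np.float64(16.11597251905576), array([47.52546429, 15.33133484]), np.int32(1208))
wrist lock_post [279. 174.] 0.85 [431.9  96.3] 131.8 158.8
wrist lock_mark [278. 169.] 0.95 [430.3  98.1] 133.9 158.4
wrist hood_bar [278.  17.] 0.74 [554.2  48.9] 0.6 157.4
(array([548.35983402,  48.53159002]), np.float64(16.208404920214264), array([45.72865308, 15.37504995]), np.int32(1174))
scene lock_post [317. 173.] 0.67 [425.8  88.6] 135.0 162.8
scene hood_bar [306. 187.] 0.79 [548.2  54.1] 8.5 140.9
(array([559.87217033,  47.62670338]), np.float64(12.34261576642578), array([61.27968972, 14.77371649]), np.int32(130))
```

View pics/crop.png

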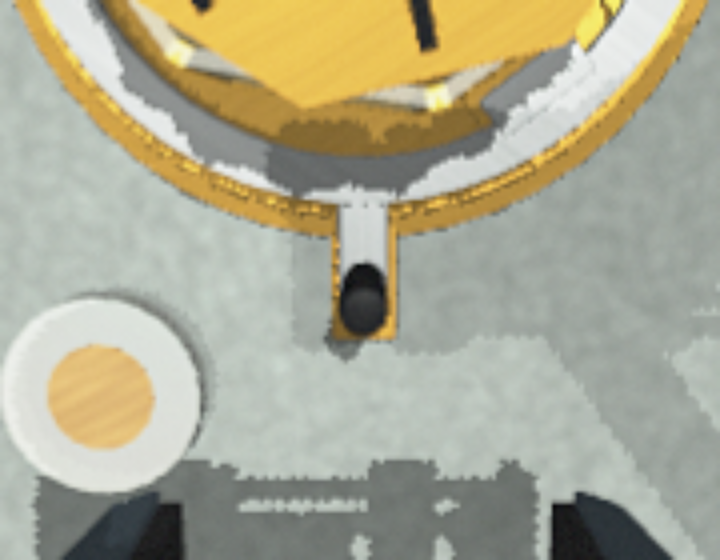

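```bash
python3 -c "
from h import *
print(env.job_done())"
```

```text
the job is handed in; nothing more can be done
None
```

The job is handed in; no verdict came back. The hood is back on the lantern with its lock ring at the mark, both new candles are in sockets of their own, and the old stub is in the bowl. It took about 46 s of the 210 s allowed, and in my checks I saw none of the other things on the table moved.

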